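# Pack the bearing puller into its fitted tray

### The arm

A 6-joint arm with a two-finger parallel gripper is mounted at the origin on the work surface. World frame = base frame: x ahead of the robot, y to its left, z up, the work surface at z = 0. Lengths are in m, angles in rad, forces in N, time in s.
With the tool pointing down it reaches from about 0.35 to 0.775 m from the base axis. Payload 7.3 kg.
Tool frame: the origin (TCP) lies on the centre line of the jaws, within the pads' length; the fingertips stand 14 mm ahead of it and the grasp point (between the pads) lies 5 mm behind it; z points along the fingers, y is the direction in which the jaws open and shut (so a half turn about z gives the same grasp; the last joint's range is limited). The gripper opens to 92 mm and grips with 3 to 60 N. Pads are 19 mm wide; open, the fingers measure 130 mm over their backs; the gripper's body (75 mm by 190 mm) begins 47 mm behind the grasp point.
Start: joints at [1.176, 0.342, 1.524, -0, 1.275, -0.146], TCP at [0.129, 0.509, 0.221] pointing down, gripper open.
Joint ranges: [-2.53, 2.53], [-0.77, 2.02], [0.04, 2.7], [-1, 4.14], [0.28, 2.66], [-3.11, 3.11]. Speed limits (rad/s): [2.57, 2.57, 3.14, 3.14, 3.14, 3.14].

### API

Orientations are given as [roll, pitch, yaw] about the fixed x, y, z axes, in that order (R = Rz(yaw) Ry(pitch) Rx(roll)).
In Python, from cell import telemetry, cams, robot gives the robot as it stands.
- The arm moves only by the tool servo_tool, never from a script. Its argument "targets" is text: rows parted by semicolons, each of 4 numbers parted by spaces: the shift along the tool's x, y, z in mm, then the turn about the tool's z in rad. In form: x y z yaw; .... A call has 1 to 20 rows; each row shifts and turns the pose as measured when the row begins, along the tool's axes as they then stand; what a row does not reach is not made up. A row lasts 1/8 s, in which the tool goes at most 62.5 mm and 10.7 degrees, less where a joint would pass 70% of its speed; a pose out of reach is approached as far as the arm can. A call with a gripper value outside its range is refused whole. "hand" is the opening, from 0 (shut) to 1 (fully open), set as the call begins (left out, the last holds). The fingers move at their own pace and stop on an object; "squeeze" is the grip in N (left out, the last holds). Time passes only in rows, so rows that do not move let the fingers close. It gives the time, the measured TCP pose, the force and the opening at its end, in the units of the state.
- telemetry.observe(): the state, without advancing time (a new reading comes with each control period).
- cams.read_camera(name): name is "side" or "top" or "wrist"; returns a dict with "color" (400x640x3 uint8, red, green, blue), "K" (3x3 intrinsics, pixels), "R" (3x3) and "t" (3): a world point X has camera coordinates R X + t. Camera axes: x right, y down, z forward; pixel columns grow to the right and rows downward; lengths in m; the calibration is good to about 2 mm. A picture is of the moment at which its call begins. There is no depth.
- robot.hand_in(): hands the job in, once; it reports no verdict.
Trained networks look in a picture, given as the dict that the camera call returned (one of the last four; its "shot" number tells which), for a name from the list of things; names that differ only in an ending like _2 or _b are one class to them, and where a whole thing is asked for, a point or a joint stands for the part that bears it (a point fixed in the world has none). Each returns a list of dicts, best first, with "score" (0 to 1); they miss things now and then, are a little off and sometimes report something else, mostly with a low value. They report only what shows in the picture. A call takes as long as a camera call.
- cams.cut_out(picture, query): "region" (400x640 bool, what is visible of it) and "extent" ([centre column, centre row, width, height] in pixels, round what is visible of it).
The state is a dict: "time": time; "qpos": joint angles; "qvel": joint speeds; "joint_efforts": joint torques, N m; "tool_pos": TCP position; "tool_rot": TCP orientation; "contact_force": force on the tool from outside, world axes, zero at the start; "torque": the same for the moment, N m; "opening": finger opening in m.
Only numpy, scipy, OpenCV 4.12 (cv2) and the standard library are available. Lean on these libraries where they do the work, as an engineer would, in place of code of your own. Each camera call takes 0.05 s, during which the arm holds its last target.

### The job

Pack the bearing puller into its fitted tray, in layers: lay the spindle down in the empty pair of slots beside the leg that is already there, then lay the bridge bar over both on its two seats and push it down until the spring catch clicks over its end. Finish with the spindle resting in its slots under the bar and the bar fully home and level; leave the leg in its slots and the other things on the bench where they are.

Things in the scene. Friction and masses are not known exactly. Their poses are not given: they have to be found in the camera images.
- tray: The fitted tray, black plastic with grey ribs, fixed to the bench, 258 x 172 mm, rim 22 mm, floor 6 mm thick. Origin: underside, below the middle of the bar's place; x runs along the bar's place towards the spring catch, y across, z up; it spans x -114 to 144, y -86 to 86 mm. Two cross ribs at y = -40 and 40 mm, 8 mm thick, 36 mm high, have open-topped slots, 27 mm wide with flared mouths, floors at z = 16 mm.
- spindle_place (a point): Where the middle of the seated spindle goes: over the empty pair of slots, at tray x -32, y 0, z 26 mm. Axes as the tray's. The spindle lies along y with its shank in both slots, head and foot outside the ribs, either way round, 8 mm of play each way. The leg fills the other pair, at tray x +36 mm.
- bridge_place (a point): Where the middle of the hub of the seated bar goes: tray x 0, y 0, z 57 mm. Axes as the tray's. The bar lies along x, either way round, on two seats at x = -99 and 99 mm, tops at z = 40 mm, 4 mm clear above the spindle; cheeks 30 mm apart, flared at the top, 62 mm (catch end: 70 mm) high, guide its sides; an end stop at x = -104 mm (82 mm high) and the catch housing at x = 106 mm (52 mm high) bound its ends.
- press_place (a point): A good place to press: on the top face of the seated bar near the catch, tray x 70, y 0, z 52 mm. Axes as the tray's. Before the click the bar stands 8 to 22 mm higher here.
- catch (a joint): The spring catch at the tray's +x end: slides along tray +x, 0 = sprung out, up to 0.012 m pushed back. It yields by itself to the bar's end pressed straight down on its sloping steel face, then springs back over the bar's top. Pressing takes up to about 12 N; the bar's own weight does not do it: laid in, that end stays 10 to 25 mm high.
- catch_nose (a point): The tip of the catch's steel nose, 24 mm wide; its slope rises from here (tray z 55 mm) outwards to 75 mm; the tip overhangs the seated bar's end by 4 to 8 mm. Axes as the tray's.
- spindle_mid (a point): The puller's spindle, a steel screw lying on the bench: shank 20 mm in diameter, 104 mm long; hex head 30 mm across flats, 20 mm long, at its +x end; round foot 30 mm in diameter, 10 mm long, at its -x end; 0.3 to 0.5 kg. The point is the middle of the shank on its axis, 15 mm above the bench; x runs along the shank. Grip the shank across here.
- bridge_hub (a point): The bridge bar: flat steel bar 204 long (x), 24 wide (y), 12 mm thick, with a block hub in the middle, 36 (x) x 34 (y) x 34 mm tall, flush with the underside; 0.5 to 0.7 kg. The point is the middle of the hub, half-way up, 17 mm above the underside; it lies flat on the bench, hub up. Grip the hub across y.
- leg_mid (a point): The middle of the puller's leg, a flat steel jaw 124 x 22 x 14 mm with a hook at one end, already lying in its slots along tray y, 7 mm above the slot floor. Leave it.
- wrench_c (a point): Bystander: combination spanner, 170 mm, flat on the bench. This point is near its middle. Leave it where it is.
- screwdriver_c (a point): Bystander: screwdriver, 190 mm, lying on the bench. This point is near its middle. Leave it where it is.
- bolt_c (a point): Bystander: small hex bolt standing on its head, 57 mm tall (not the spindle). This point is near its middle. Leave it where it is.
- fitting_c (a point): Bystander: brass hose fitting, 28 mm across, 40 mm tall. This point is near its middle. Leave it where it is.
- cup_c (a point): Bystander: red plastic cup, 64 mm across, 50 mm tall. This point is near its middle. Leave it where it is.
- bearing_c (a point): Bystander: loose bearing ring, 62 mm across, 17 mm tall. This point is near its middle. Leave it where it is.

How it is judged:
By the outcome, as a careful person would: the job done as asked, in the order asked, and still so for the second after the job is handed in, with the robot touching nothing.
It also fails if it takes over 58 s, if anything falls off the work surface, if the arm or the gripper's body presses on something with over 40 N, if the wrist force passes 120 N, or if a joint passes its speed limit or range.

## Working session

There is one attempt and no reset: what is moved stays moved. The work goes in short steps, Python scripts to look and compute and a tool call to move; the robot and the scene stay as the last step left them, time stands still between calls to the robot, and variables do not carry over. Pictures are saved under pics/ and viewed, and the job is handed in when it is done.

Besides the shell and the picture viewer there is one more tool, called after "Request:" as name(argument=value, ...) on one line, values as JSON. servo_tool: Moves the arm, as the interface text tells. Its arguments: {"type":"object","properties":{"targets":{"type":"string"},"hand":{"type":"number"},"squeeze":{"type":"number"}},"required":["targets"]}

```bash
ls; mkdir -p pics
python3 - <<'E'
from cell import telemetry,cams,robot
import cv2
s=telemetry.observe();print(s)
for n in["side","top","wrist"]:
    p=cams.read_camera(n);cv2.imwrite(f"pics/{n}0.png",p["color"][:,:,::-1]);print(n,p["K"].tolist(),p["R"].tolist(),p["t"].tolist())
E
```

```text
pics
{'time': 0.0, 'qpos': array([ 1.17604237e+00,  3.42720669e-01,  1.52499837e+00, -2.68160634e-05,
        1.27539881e+00, -1.45983411e-01]), 'qvel': array([ 9.66217905e-04, -1.76982177e-03,  2.32706134e-04, -1.90560646e-03,
       -4.98086361e-04, -4.87067579e-05]), 'joint_efforts': array([ 1.20613977e-04, -4.31247103e+01, -2.44214165e+01,  7.18348590e-02,
        5.60313673e-02, -1.62946899e-04]), 'tool_pos': array([0.12908056, 0.50846186, 0.21985254]), 'tool_rot': array([-3.14007995e+00, -1.96492828e-04,  2.89282978e+00]), 'contact_force': array([ 0.77947943,  0.49129563, -0.37604553]), 'torque': array([ 0.02436122, -0.02233853,  0.02557873]), 'opening': 0.09174664801826338}
side [[421.6746179126886, 0.0, 320.8744437953702], [0.0, 421.6746179126886, 201.84284768676017], [0.0, 0.0, 1.0]] [[0.9776345434858499, -0.20888214379422007, 0.02447344248658844], [-0.08787126991899574, -0.5114201266839972, -0.8548263530947952], [0.19107417226312026, 0.833557258996918, -0.5183367213187856]] [-0.5523831386434632, 0.09286391298035715, 0.9346571876483409]
top [[371.3475278622732, 0.0, 323.41160632768276], [0.0, 371.3475278622732, 197.39483658129586], [0.0, 0.0, 1.0]] [[-0.01030280116130798, -0.9999200351933613, 0.007333178515388163], [-0.9803019518199301, 0.008653602153139919, -0.19731497263971304], [0.19723573597668878, -0.009221626140934889, -0.9803127185062178]] [0.011501534966882158, 0.5955021197511521, 0.7284061594176712]
wrist [[343.8823551500046, 0.0, 325.3009540123275], [0.0, 343.8823551500046, 196.1128080516632], [0.0, 0.0, 1.0]] [[0.24638465000809237, 0.9691712528595121, -0.0012987960256832557], [0.9384708950429926, -0.23824488479154737, 0.25002350695058534], [0.2420061639661208, -0.06282083652251697, -0.968238895676587]] [-0.5225933621658883, -0.031925260388151494, 0.3889679369986089]
```

View pics/top0.png

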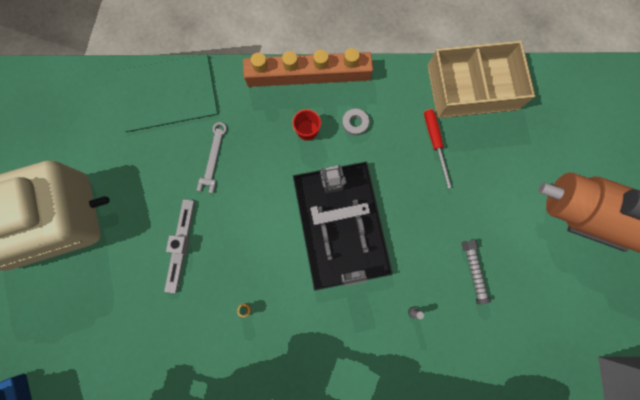

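View pics/side0.png

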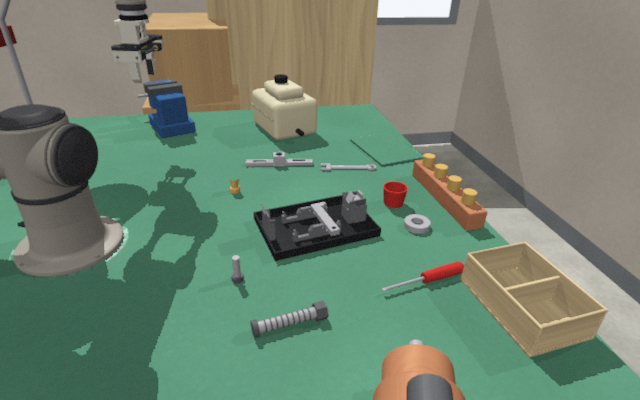

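View pics/wrist0.png

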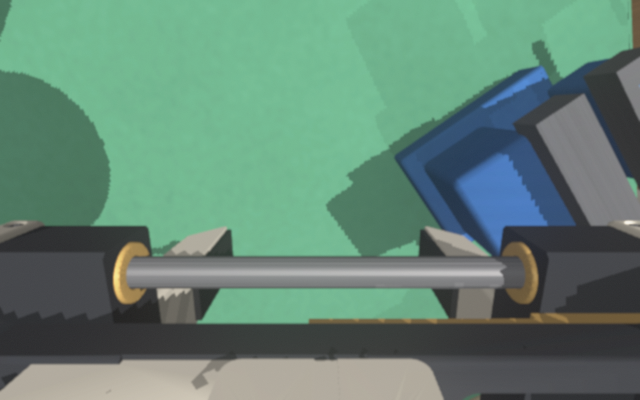

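```bash
cat > h.py <<'E'
from cell import telemetry,cams,robot
import numpy as np,cv2
def unproj(p,uv,z):
    K,R,t=map(np.array,(p["K"],p["R"],p["t"]))
    d=R.T@np.linalg.solve(K,np.array([uv[0],uv[1],1.])); c=-R.T@t
    return c+d*(z-c[2])/d[2]
def proj(p,X):
    K,R,t=map(np.array,(p["K"],p["R"],p["t"]))
    q=(np.atleast_2d(X)@R.T+t)@K.T
    return q[:,:2]/q[:,2:]
def crop(p,c,w,h,f,name):
    u,v=int(c[0]-w/2),int(c[1]-h/2);u=max(u,0);v=max(v,0)
    im=p["color"][v:v+h,u:u+w,::-1]
    cv2.imwrite(name,cv2.resize(im,None,fx=f,fy=f,interpolation=cv2.INTER_CUBIC));print(name,"origin",u,v,"f",f)
E
python3 - <<'E'
from h import *
for n in["top","side"]:
    p=cams.read_camera(n)
    for q in["tray","spindle_mid","bridge_hub","leg_mid","catch","catch_nose"]:
        r=cams.cut_out(p,q)
        for k in r[:2]:
            m=k["region"].astype(np.uint8)
            cs,_=cv2.findContours(m,0,2)
            if not cs: continue
            rc=cv2.minAreaRect(max(cs,key=cv2.contourArea))
            print(n,q,round(k["score"],2),np.round(k["extent"],1),m.sum(),rc)
    if n=="top":
        crop(p,(343,227),130,150,4,"pics/tc.png")
    else:
        crop(p,(317,215),150,100,5,"pics/sc.png")
E
```

```text
top tray 0.56 [342.5 226.2  96.  130.3] 8710 ((341.0658264160156, 225.30731201171875), (120.0601806640625, 81.15760803222656), 77.90524291992188)
top spindle_mid 0.81 [475.8 270.1  27.2  63.3] 706 ((475.1288146972656, 271.7991638183594), (64.50081634521484, 15.507906913757324), 77.69197845458984)
top bridge_hub 0.72 [180.8 246.6  29.9  91. ] 1252 ((177.39187622070312, 245.6486358642578), (20.385475158691406, 92.88542938232422), 9.462322235107422)
top leg_mid 0.77 [341.2 213.9  58.2  17.9] 613 ((339.7439880371094, 213.4850616455078), (16.214536666870117, 56.95458221435547), 86.49646759033203)
top leg_mid 0.62 [342.  225.1  99.  128.5] 8645 ((342.01922607421875, 225.0961456298828), (119.82694244384766, 81.19207000732422), 78.69007110595703)
top catch 0.72 [306.4 125.3  25.5  29.2] 598 ((306.5, 125.0), (28.0, 25.0), 90.0)
top catch 0.67 [331.6 178.4  15.8  19. ] 218 ((332.81707763671875, 176.35366821289062), (18.994224548339844, 12.368332862854004), 83.6598129272461)
top catch_nose 0.73 [334.6 175.7  17.   16.6] 196 ((332.73529052734375, 175.94117736816406), (17.70509910583496, 11.64171
[... 550 characters left out ...]
.7  16.5] 554 ((277.396240234375, 158.59300231933594), (13.491397857666016, 67.06437683105469), 87.95458984375)
side leg_mid 0.57 [324.6 221.3  29.   31.6] 405 ((324.4282531738281, 218.23927307128906), (38.290382385253906, 13.407203674316406), 58.671302795410156)
side leg_mid 0.17 [236.8 271.8  11.   24.7] 185 ((237.0, 269.0), (24.0, 10.0), 90.0)
side catch 0.48 [354.7 196.4  20.6   9.1] 122 ((353.3999938964844, 195.3000030517578), (8.682872772216797, 16.751806259155273), 74.74488067626953)
side catch_nose 0.64 [237.1 271.9  13.6  28.9] 241 ((236.5, 268.5), (27.0, 11.0), 90.0)
side catch_nose 0.42 [353.1 196.2  18.9  10. ] 97 ((353.5, 196.0), (8.0, 15.0), 90.0)
pics/sc.png origin 242 165 f 5
```

View pics/tc.png

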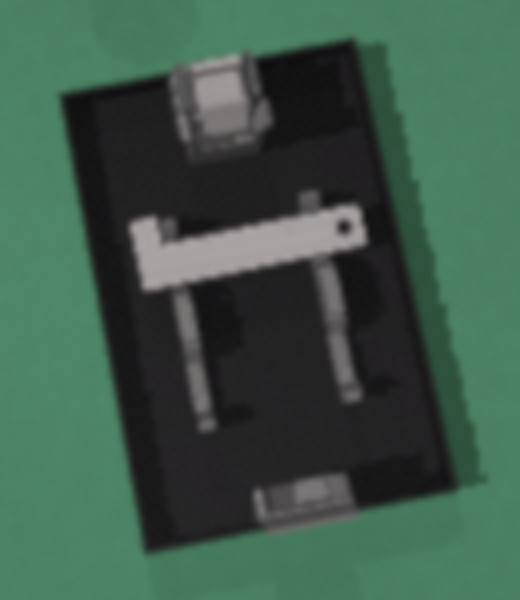

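View pics/sc.png

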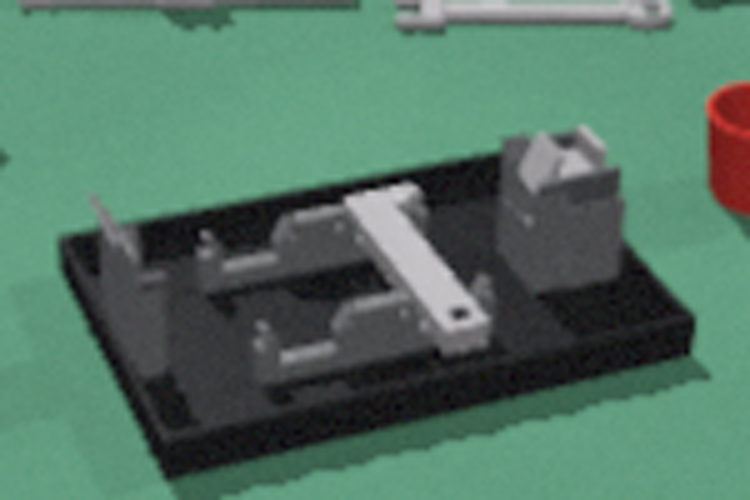

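```bash
cat > fit.py <<'E'
from h import *
from scipy.optimize import least_squares
def fit(obs,x0,fix_z=True):
    # obs list of (cam, local pt, uv); pose x,y,yaw on bench
    def W(x,L):
        c,s=np.cos(x[2]),np.sin(x[2]);L=np.array(L)
        return np.stack([x[0]+c*L[:,0]-s*L[:,1],x[1]+s*L[:,0]+c*L[:,1],L[:,2]],1)
    def res(x):
        X=W(x,[o[1] for o in obs]);return np.concatenate([proj(o[0],X[i])[0]-o[2] for i,o in enumerate(obs)])
    r=least_squares(res,x0);return r.x,r.fun.reshape(-1,2)
E
python3 - <<'E'
from fit import *
t=cams.read_camera("top");s=cams.read_camera("side")
print("topcam",-t["R"].T@t["t"],"side",-s["R"].T@s["t"])
T=lambda u,v:np.array([(u+.5)/4-.5+278,(v+.5)/4-.5+152])
S=lambda u,v:np.array([(u+.5)/5-.5+242,(v+.5)/5-.5+165])
z=.022
obs=[(t,(.144,.086,z),T(62,95)),(t,(.144,-.086,z),T(354,40)),(t,(-.114,-.086,z),T(456,488)),(t,(-.114,.086,z),T(147,551)),
(s,(-.114,.086,z),S(60,240)),(s,(-.114,-.086,z),S(163,437)),(s,(.144,-.086,z),S(693,318))]
x,f=fit(obs,[.5,-.05,.1]);print(x,np.degrees(x[2]));print(f.round(2))
print(fit(obs[:4],[.5,-.05,.1]));print(fit(obs[4:],[.5,-.05,.1]))
crop(t,(476,272),60,80,7,"pics/ts.png");crop(t,(180,246),60,110,5,"pics/tb.png")
crop(s,(290,318),100,60,7,"pics/ss.png");crop(s,(280,160),90,40,8,"pics/sb.png")
E
```

```text
topcam [0.44022266 0.01306447 0.83148296] side [ 0.36960006 -0.84698078  0.57736838]
[ 0.53014664 -0.03523207  0.18375177] 10.528200958541266
[[-1.15 -0.77]
 [ 0.46 -1.02]
 [ 0.94  0.83]
 [-0.87  1.09]
 [-0.45 -0.82]
 [-0.    1.  ]
 [ 1.01  0.18]]
(array([ 0.53038751, -0.03557829,  0.18401044]), array([[-1.00515752, -0.85965144],
       [ 0.59223657, -1.12810485],
       [ 1.10415937,  0.70294324],
       [-0.69300209,  0.98072158]]))
(array([ 0.52990196, -0.03394542,  0.18518303]), array([[-0.62290384, -1.04700904],
       [-0.10832917,  0.67624918],
       [ 0.7261203 , -0.18502689]]))
pics/ts.png origin 446 232 f 7
pics/tb.png origin 150 191 f 5
pics/ss.png origin 240 288 f 7
pics/sb.png origin 235 140 f 8
```

Run:
```python
import cv2,numpy as np
a=[cv2.imread(f"pics/{n}.png") for n in("ts","tb")]
print([x.shape for x in a])
h=max(x.shape[0] for x in a)
cv2.imwrite("pics/m1.png",np.hstack([cv2.copyMakeBorder(x,0,h-x.shape[0],0,0,0) for x in a]))
a=[cv2.imread(f"pics/{n}.png")[:300] for n in("ss","sb")]
w=max(x.shape[1] for x in a)
cv2.imwrite("pics/m2.png",np.vstack([cv2.copyMakeBorder(x,0,0,0,w-x.shape[1],0) for x in a]))
```

```text
[(560, 420, 3), (550, 300, 3)]
```

View pics/m1.png

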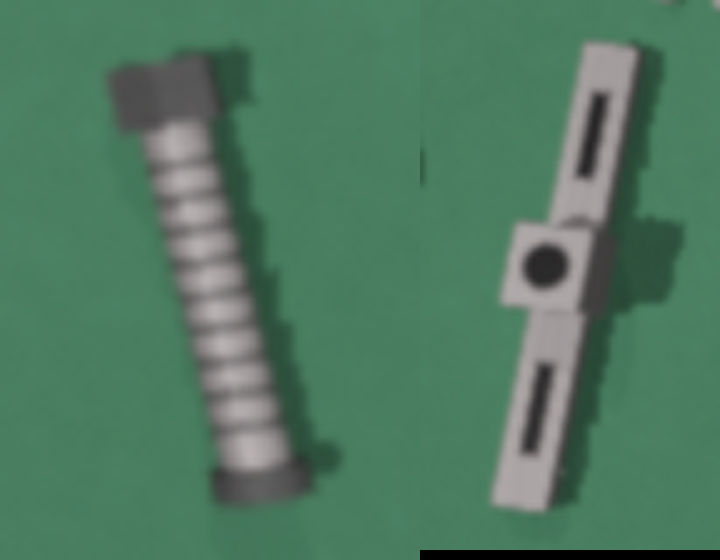

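View pics/m2.png

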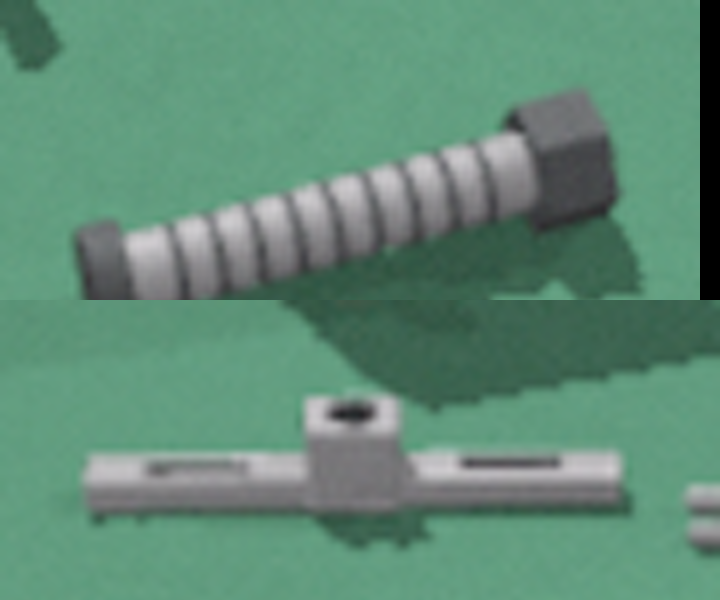

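Run:
```python
from fit import *
t=cams.read_camera("top");s=cams.read_camera("side")
T=lambda u,v:np.array([(u+.5)/7-.5+446,(v+.5)/7-.5+232])
S=lambda u,v:np.array([(u+.5)/7-.5+240,(v+.5)/7-.5+288])
z=.015
ot=[(t,(.052,0,z),T(175,127)),(t,(-.052,0,z),T(254,467))]
os_=[(s,(.052,0,z),S(522,172)),(s,(-.052,0,z),S(130,270))]
for o in(ot,ot+os_):
    x,f=fit(o,[.35,-.3,-.2]);print("sp",x,f.round(2).tolist())
T=lambda u,v:np.array([(u+.5)/5-.5+150,(v+.5)/5-.5+191])
S=lambda u,v:np.array([(u+.5)/8-.5+235,(v+.5)/8-.5+140])
h=.034;k=.012
ot=[(t,(.018,.017,h),T(95,222)),(t,(.018,-.017,h),T(175,228)),(t,(-.018,-.017,h),T(162,308)),(t,(-.018,.017,h),T(79,302)),
(t,(.102,.012,k),T(163,42)),(t,(.102,-.012,k),T(218,48)),(t,(-.102,-.012,k),T(127,512)),(t,(-.102,.012,k),T(71,502))]
os_=[(s,(.018,-.017,h),S(402,138)),(s,(-.018,-.017,h),S(305,138)),(s,(-.102,-.012,k),S(87,180)),(s,(.102,-.012,k),S(622,178))]
for o in(ot,ot+os_):
    x,f=fit(o,[.4,.35,-.1]);print("br",x,f.round(2).tolist())
```

```text
sp [ 0.43346627 -0.32280662  0.1449599 ] [[0.0, 0.0], [-0.0, -0.0]]
sp [ 0.43410612 -0.32208924  0.1420722 ] [[-0.29, -0.3], [-0.43, -0.3], [0.3, 0.13], [-0.71, 0.63]]
br [ 0.50278625  0.32275851 -0.12932955] [[0.26, -0.62], [-0.07, 0.08], [-0.73, 0.95], [0.06, 0.22], [0.3, -0.55], [-0.14, -0.49], [0.11, -0.15], [0.22, 0.48]]
br [ 0.50271567  0.32275409 -0.13057996] [[0.27, -0.6], [-0.06, 0.12], [-0.75, 0.99], [0.05, 0.24], [0.36, -0.52], [-0.08, -0.45], [0.05, -0.12], [0.17, 0.5], [0.11, -0.49], [0.21, -0.35], [-0.2, 0.65], [0.26, 0.04]]
```

```bash
cat > plan.py <<'E'
from h import *
import sys
def plan(wps,step=50,ystep=.17,n=None):
    s=telemetry.observe();p=np.array(s["tool_pos"])*1e3;y=s["tool_rot"][2]
    print("from",p.round(1),round(y,3),"t",round(s["time"],2),"roll/pitch",s["tool_rot"][:2].round(4))
    rows=[]
    for w in wps:
        g=np.array(w[:3])*1e3;gy=w[3]
        m=int(max(1,np.ceil(np.linalg.norm(g-p)/step-1e-6),np.ceil(abs(gy-y)/ystep-1e-6)))
        for i in range(m):
            k=m-i;d=(g-p)/k;dy=(gy-y)/k
            c,s_=np.cos(y),np.sin(y)
            r=[round(c*d[0]+s_*d[1],1),round(s_*d[0]-c*d[1],1),round(-d[2],1),round(-dy,3)]
            rows.append(r);
            p=p+np.array([c*r[0]+s_*r[1],s_*r[0]-c*r[1],-r[2]]);y-=r[3]
    print(len(rows),"; ".join(" ".join(f"{v:g}" for v in r) for r in rows))
E
python3 - <<'E'
from plan import *
plan([(.42,.25,.22,2.2),(.5,-.05,.2,1.0),(.434,-.322,.15,.142)])
E
```

```text
from [129.3 508.8 220.5] 2.893 t 1.05 roll/pitch [3.1416 0.    ]
22 -43.2 -22.4 0.1 0.087; -45 -18.6 0.1 0.087; -46.4 -14.6 0.1 0.086; -47.5 -10.6 0 0.087; -48.2 -6.4 0.1 0.086; -48.6 -2.2 0 0.087; -48.6 2 0.1 0.086; -48.3 6.2 0 0.087; -36.2 -14 2.5 0.15; -37.9 -8.4 2.5 0.15; -38.7 -2.6 2.5 0.15; -38.7 3.2 2.5 0.15; -37.8 8.9 2.5 0.15; -36 14.4 2.5 0.15; -33.4 19.7 2.5 0.15; -30.2 24.4 2.5 0.15; -44.1 15.3 8.3 0.143; -41.5 21.4 8.3 0.143; -38 27 8.4 0.143; -33.7 32.2 8.3 0.143; -28.8 36.7 8.4 0.143; -23.3 40.4 8.3 0.143
```

Request:
servo_tool(targets="-43 -22 0 0.087; -45 -19 0 0.087; -46 -15 0 0.087; -47 -11 0 0.087; -48 -6 0 0.087; -49 -2 0 0.087; -49 2 0 0.087; -48 6 0 0.087; -36 -14 2.5 0.15; -38 -8 2.5 0.15; -39 -3 2.5 0.15; -39 3 2.5 0.15; -38 9 2.5 0.15; -36 14 2.5 0.15; -33 20 2.5 0.15; -30 24 2.5 0.15", hand=0.6, squeeze=25)

```text
time: 3.05
tool_pos: [0.4963, -0.0712, 0.2004]
tool_rot: [3.138, -0.006, 0.94]
contact_force: [0.6, 1.2, 0.3]
opening: 0.0552
```

Run:
```python
from plan import *
plan([(.434,-.322,.15,.142)])
```

```text
from [496.3 -71.2 200.4] 0.94 t 3.05 roll/pitch [ 3.1385 -0.0064]
6 -39.9 16.3 8.4 0.133; -37.4 21.4 8.4 0.133; -34.2 26.2 8.4 0.133; -30.4 30.5 8.4 0.133; -26.1 34.2 8.4 0.133; -21.3 37.4 8.4 0.133
```

Tracking is good; continue to above the spindle and check with the wrist camera.

Request:
servo_tool(targets="-40 16 8 0.133; -37 21 8 0.133; -34 26 8 0.133; -30 30 8 0.133; -26 34 8 0.133; -21 37 8 0.133; 0 0 0 0")

```text
time: 3.92
tool_pos: [0.4296, -0.3298, 0.1497]
tool_rot: [-3.141, -0.009, 0.11]
contact_force: [1.1, 1.3, 0.4]
opening: 0.0553
```

Run:
```python
from plan import *
p=cams.read_camera("wrist");im=p["color"][:,:,::-1].copy()
for x,y,yaw in[(.434,-.322,.142)]:
    X=[[x+d*np.cos(yaw),y+d*np.sin(yaw),.015] for d in(-.052,0,.052)]
    for u in proj(p,X): cv2.circle(im,tuple(int(round(v)) for v in u),3,(0,0,255),-1);print(u)
    u=proj(p,[telemetry.observe()["tool_pos"]])[0];print("tcp",u)
cv2.imwrite("pics/w1.png",im)
plan([(.434,-.322,.023,.142)])
```

```text
[317.32244112 236.050959  ]
[315.1229617  180.77293959]
[312.73598146 120.78258997]
tcp [319.03934073 241.75584372]
from [ 430.1 -328.4  150. ] 0.113 t 3.98 roll/pitch [-3.14   -0.0093]
3 1.5 -2 42.3 -0.01; 1.6 -2 42.3 -0.01; 1.6 -1.9 42.4 -0.009
```

View pics/w1.png

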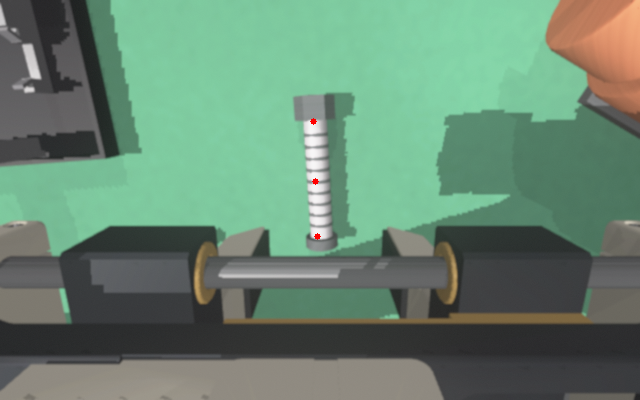

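Request:
servo_tool(targets="1.5 -2 35 -0.01; 1.5 -2 35 -0.01; 1.5 -2 35 -0.01; 0 0 15 0; 0 0 5 0; 0 0 0 0")

```text
time: 4.72
tool_pos: [0.4392, -0.3182, 0.0257]
tool_rot: [3.139, -0.014, 0.154]
contact_force: [0.7, -0.2, -0.4]
opening: 0.0552
```

Run:
```python
from plan import *
plan([(.434,-.322,.023,.142)])
```

```text
from [ 439.2 -318.2   25.7] 0.154 t 4.72 roll/pitch [ 3.1385 -0.0141]
1 -5.8 3 2.7 0.012
```

Request:
servo_tool(targets="-5 3 2.5 0.01; 0 0 0 0; 0 0 0 0")

```text
time: 5.1
tool_pos: [0.4355, -0.3235, 0.0254]
tool_rot: [3.135, -0.017, 0.143]
contact_force: [-0.4, -0.8, 0.2]
opening: 0.0554
```

Run:
```python
from plan import *
plan([(.434,-.322,.023,.142)])
```

```text
from [ 435.5 -323.5   25.4] 0.143 t 5.1 roll/pitch [ 3.135  -0.0168]
1 -1.3 -1.7 2.4 0.001
```

Request:
servo_tool(targets="-1 -1.5 2.5 0; 0 0 0.5 0; 0 0 0 0; 0 0 0 0; 0 0 0 0", hand=0.0, squeeze=30)

```text
time: 5.72
tool_pos: [0.4343, -0.3222, 0.0224]
tool_rot: [3.135, -0.017, 0.143]
contact_force: [0.5, -0.3, -0.1]
opening: 0.0096
```

Run:
```python
from plan import *
s=telemetry.observe();print(s["tool_pos"],s["tool_rot"],s["opening"],s["contact_force"])
```

```text
[ 0.43434952 -0.32218425  0.02243945] [ 3.13471056 -0.01710297  0.14301429] 0.009578744675592502 [ 0.47914583 -0.25986052 -0.13070314]
```

Run:
```python
from h import *
p=cams.read_camera("wrist");cv2.imwrite("pics/w2.png",p["color"][:,:,::-1])
s=cams.read_camera("side");crop(s,(290,300),160,120,4,"pics/s2.png")
print(telemetry.observe()["opening"])
```

```text
pics/s2.png origin 210 240 f 4
0.002381579342015453
```

View pics/w2.png

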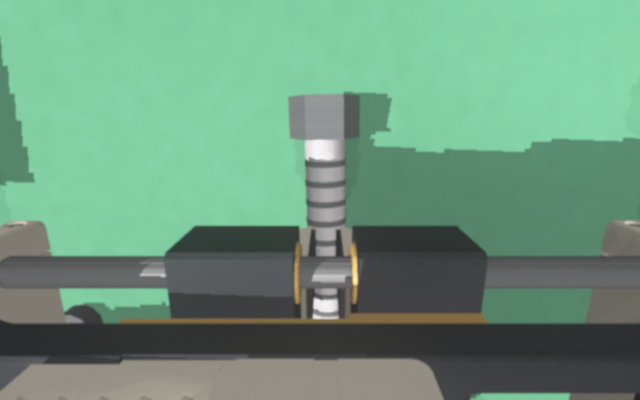

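View pics/s2.png

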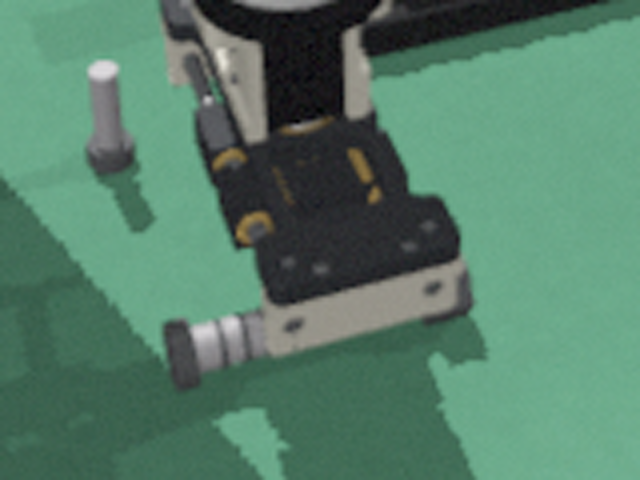

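Run:
```python
from h import *
p=cams.read_camera("wrist");crop(p,(326,250),160,150,4,"pics/w3.png")
s=telemetry.observe();print(s["opening"],s["time"],s["tool_pos"],s["contact_force"])
```

```text
pics/w3.png origin 246 175 f 4
0.0012835631681204901 5.875 [ 0.43433284 -0.32220018  0.02245046] [-0.01634256 -0.00574149 -0.40583457]
```

View pics/w3.png

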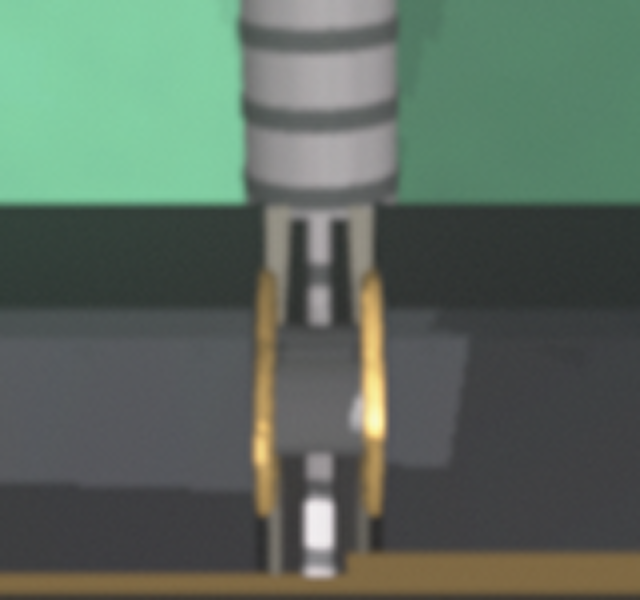

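Run:
```python
from h import *
st=telemetry.observe();P=np.array(st["tool_pos"])
yaw=st["tool_rot"][2]
a=np.array([np.cos(yaw),np.sin(yaw),0]);b=np.array([np.sin(yaw),-np.cos(yaw),0])
for n,c,w,h,f in[("side",(290,300),120,90,6),("wrist",(326,200),320,240,2.4)]:
    p=cams.read_camera(n)
    im=p["color"].copy();p2=dict(p)
    u0,v0=int(c[0]-w/2),int(c[1]-h/2)
    big=cv2.resize(im[v0:v0+h,u0:u0+w,::-1],None,fx=f,fy=f,interpolation=cv2.INTER_CUBIC)
    def dot(X,col):
        u=(proj(p,[X])[0]-[u0,v0]+.5)*f-.5;cv2.circle(big,tuple(int(v) for v in u),3,col,-1)
    dot(P,(0,0,255));dot(P-[0,0,.014],(255,0,0));dot(P+[0,0,.005],(0,255,255))
    for d in(-.052,0,.052):
        X=np.array([.434+d*np.cos(.142),-.322+d*np.sin(.142),.015]);dot(X,(255,0,255))
    cv2.imwrite(f"pics/{n}4.png",big)
```

```text
(no output)
```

View pics/side4.png

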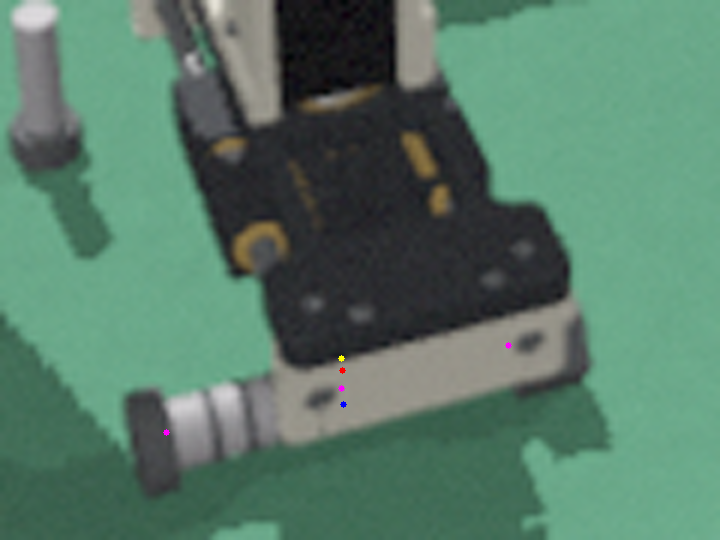

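View pics/wrist4.png

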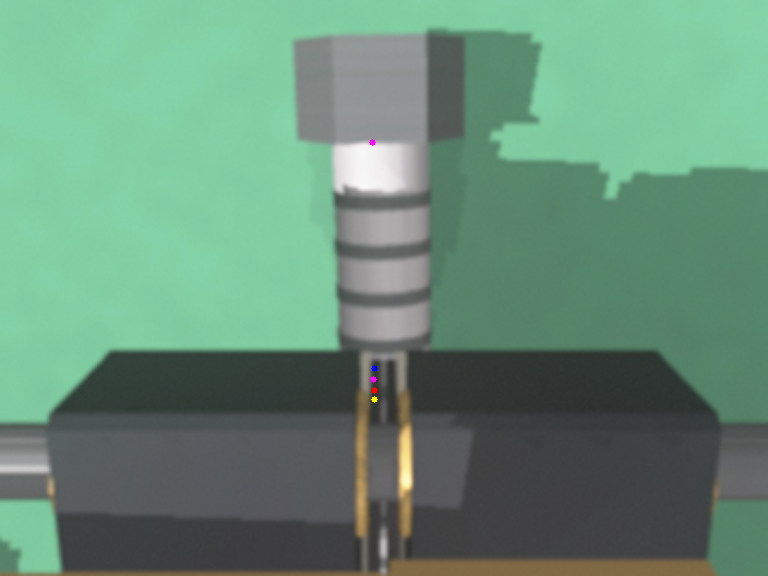

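Request:
servo_tool(targets="0 0 0 0; 0 0 0 0; 0 0 0 0; 0 0 0 0", hand=0.6)

```text
time: 6.48
tool_pos: [0.4344, -0.3222, 0.0225]
tool_rot: [3.135, -0.017, 0.143]
contact_force: [-1.3, 0.7, 0.2]
opening: 0.0362
```

Run:
```python
from h import *
from scipy.spatial.transform import Rotation as Ro
st=telemetry.observe();P=np.array(st["tool_pos"]);Rt=Ro.from_euler("xyz",st["tool_rot"]).as_matrix()
o=st["opening"];print(P,o,st["tool_rot"])
p=cams.read_camera("wrist");f=2.4;u0,v0,w,h=160,110,330,245
big=cv2.resize(p["color"][v0:v0+h,u0:u0+w,::-1],None,fx=f,fy=f,interpolation=cv2.INTER_CUBIC)
for zz,col in((.014,(255,0,0)),(0,(0,0,255)),(-.005,(0,255,255))):
  for yy in(-o/2,o/2):
    for xx in(-.0095,.0095):
      X=P+Rt@np.array([xx,yy,zz]);u=(proj(p,[X])[0]-[u0,v0]+.5)*f-.5;cv2.circle(big,tuple(int(v) for v in u),3,col,-1)
      if yy>0 : print(zz,xx,u.round(),"depth",(p["R"]@X+p["t"])[2])
cv2.imwrite("pics/w5.png",big)
```

```text
[ 0.43435504 -0.3222019   0.02247612] 0.03617927282752067 [ 3.13466542 -0.01716953  0.14296317]
0.014 -0.0095 [467. 334.] depth 0.191293362212489
0.014 0.0095 [469. 256.] depth 0.18657100026774098
0 -0.0095 [473. 360.] depth 0.17773267916346616
0 0.0095 [475. 276.] depth 0.17301031721871812
-0.005 -0.0095 [475. 370.] depth 0.17288957807452943
-0.005 0.0095 [477. 285.] depth 0.16816721612978142
```

View pics/w5.png

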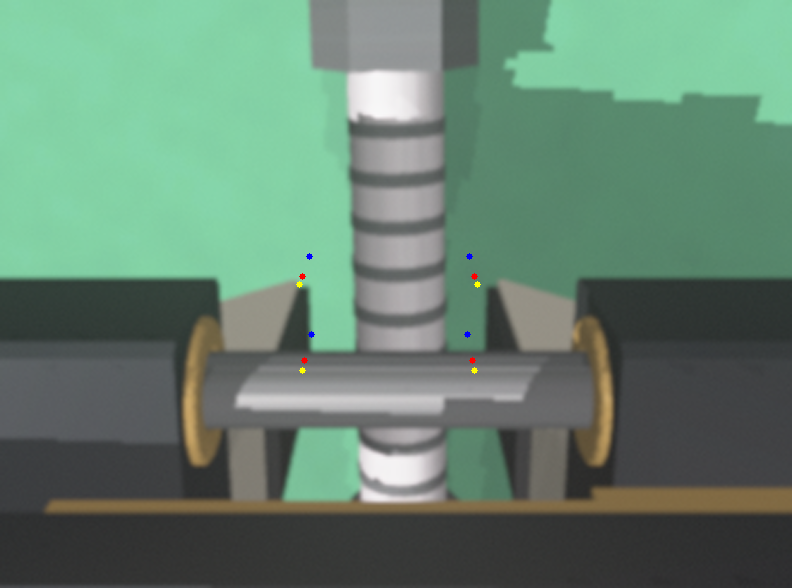

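Run:
```python
from h import *
from scipy.spatial.transform import Rotation as Ro
for i in range(2): p=cams.read_camera("wrist")
st=telemetry.observe();P=np.array(st["tool_pos"]);Rt=Ro.from_euler("xyz",st["tool_rot"]).as_matrix()
o=st["opening"];print(P,o,st["tool_rot"])
f=2.4;u0,v0,w,h=160,110,330,245
big=cv2.resize(p["color"][v0:v0+h,u0:u0+w,::-1],None,fx=f,fy=f,interpolation=cv2.INTER_CUBIC)
for zz,col in((.014,(255,0,0)),(0,(0,0,255)),(-.01,(0,255,255))):
  for yy in(-o/2,o/2):
    for xx in(-.0095,.0095):
      X=P+Rt@np.array([xx,yy,zz]);u=(proj(p,[X])[0]-[u0,v0]+.5)*f-.5;cv2.circle(big,tuple(int(v) for v in u),2,col,-1)
print(Rt.T@(-p["R"].T@p["t"]-P), (Rt.T@p["R"].T).round(3))
cv2.imwrite("pics/w6.png",big)
```

```text
[ 0.43433883 -0.32220783  0.02247346] 0.047598290925423975 [ 3.13466127 -0.0171494   0.142961  ]
[ 0.06653897  0.00182209 -0.16398097] [[-0.    -0.969 -0.249]
 [ 1.    -0.     0.   ]
 [-0.    -0.249  0.969]]
```

View pics/w6.png

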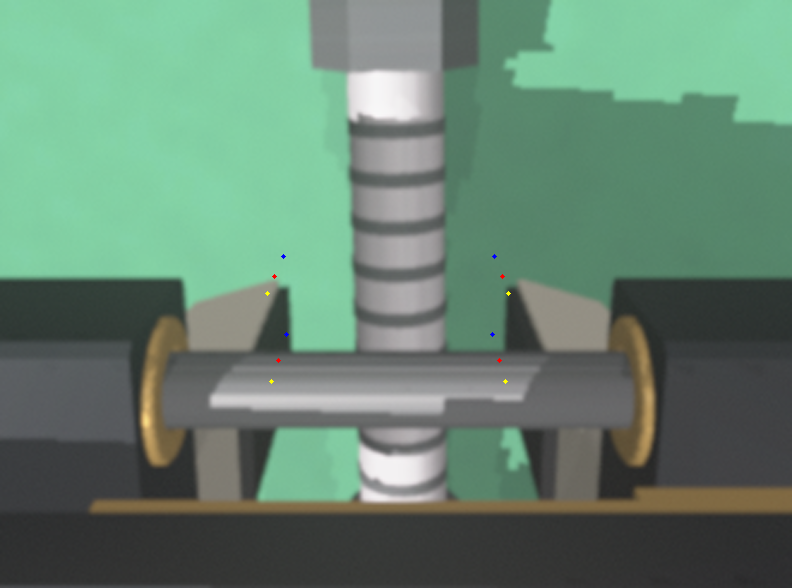

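Run:
```python
from h import *
p=cams.read_camera("wrist")
st=telemetry.observe();print(st["opening"],st["time"])
crop(p,(326,240),200,130,4,"pics/w7.png")
```

```text
0.051496864621326306 6.675
pics/w7.png origin 226 175 f 4
```

View pics/w7.png

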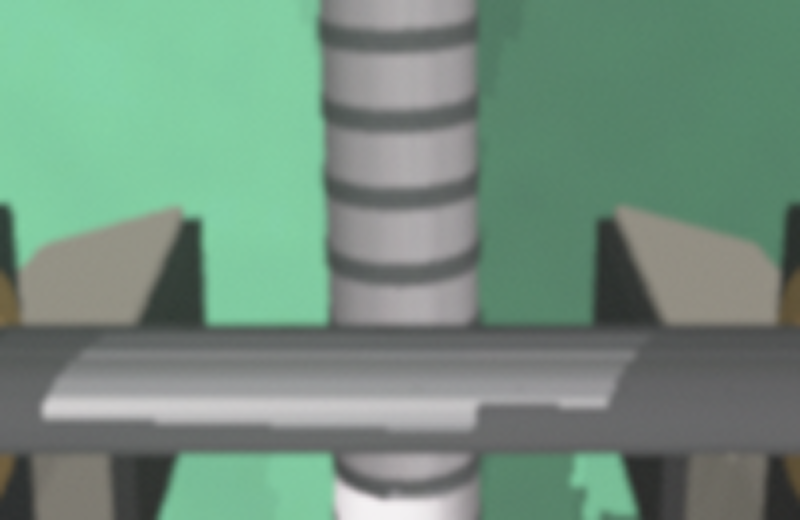

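Run:
```python
from h import *
from scipy.spatial.transform import Rotation as Ro
st=telemetry.observe();P=np.array(st["tool_pos"]);Rt=Ro.from_euler("xyz",st["tool_rot"]).as_matrix()
o=st["opening"];print(o)
p=cams.read_camera("side")
f=6;u0,v0,w,h=230,255,120,90
big=cv2.resize(p["color"][v0:v0+h,u0:u0+w,::-1],None,fx=f,fy=f,interpolation=cv2.INTER_CUBIC)
for yy,zz,col in((.095,-.052,(255,0,0)),(o/2+.019,.014,(0,0,255)),(o/2+.019,-.007,(0,255,255)),(.095,-.073,(255,0,255))):
    for xx in((-.0375,.0375) if yy>.09 else (-.0095,.0095)):
      X=P+Rt@np.array([xx,yy,zz]);u=(proj(p,[X])[0]-[u0,v0]+.5)*f-.5;cv2.circle(big,tuple(int(v) for v in u),3,col,-1)
cv2.imwrite("pics/s7.png",big)
```

```text
0.051496864621326306
```

View pics/s7.png

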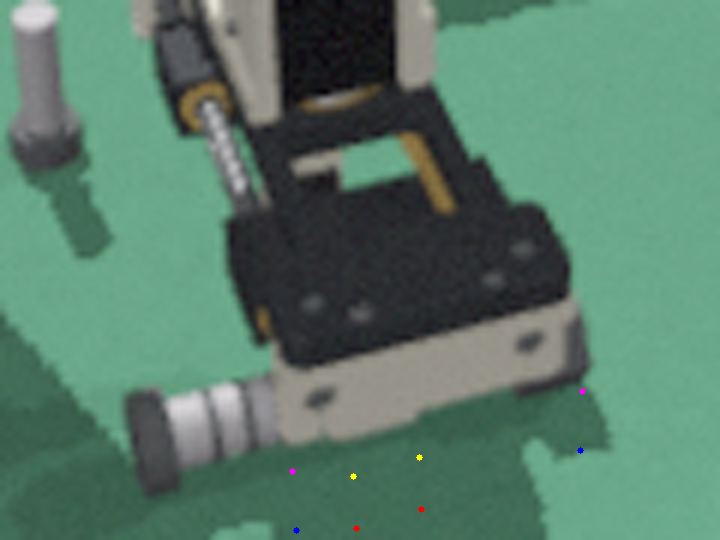

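Request:
servo_tool(targets="0 0 8 0; 0 0 8 0; 0 0 4 0; 0 0 0 0")

```text
time: 7.22
tool_pos: [0.4345, -0.322, 0.0005]
tool_rot: [3.135, -0.017, 0.143]
contact_force: [0.4, 0.7, -0.1]
opening: 0.0553
```

Run:
```python
from h import *
p=cams.read_camera("wrist")
crop(p,(326,240),200,130,4,"pics/w8.png")
p=cams.read_camera("side")
crop(p,(290,310),120,90,6,"pics/s8.png")
print(telemetry.observe())
```

```text
pics/w8.png origin 226 175 f 4
pics/s8.png origin 230 265 f 6
{'time': 7.325, 'qpos': array([-0.78545537,  0.63436408,  1.73964143,  0.01399662,  0.75209418,
        0.63231295]), 'qvel': array([-2.27894298e-05, -5.82805905e-03, -4.92338075e-03, -7.32409615e-04,
        3.20756694e-03,  6.35522352e-04]), 'joint_efforts': array([-6.78579760e-03, -4.89241397e+01, -1.61101484e+01,  9.09164082e-02,
       -9.87848081e-02,  8.73817553e-04]), 'tool_pos': array([ 0.43462681, -0.32223914,  0.0009458 ]), 'tool_rot': array([ 3.13487862, -0.01696754,  0.1429378 ]), 'contact_force': array([-0.67125543, -0.39576037,  0.0790064 ]), 'torque': array([-0.06564387,  0.19583563,  0.03123809]), 'opening': 0.05515835854450643}
```

View pics/w8.png

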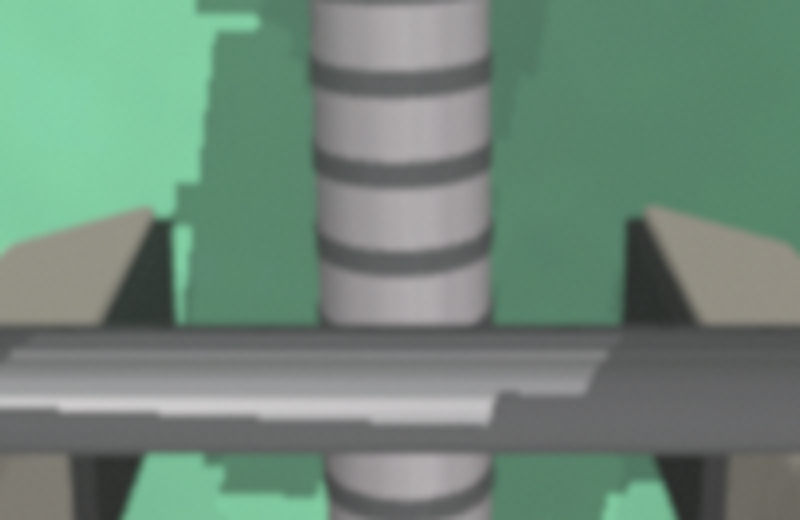

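View pics/s8.png

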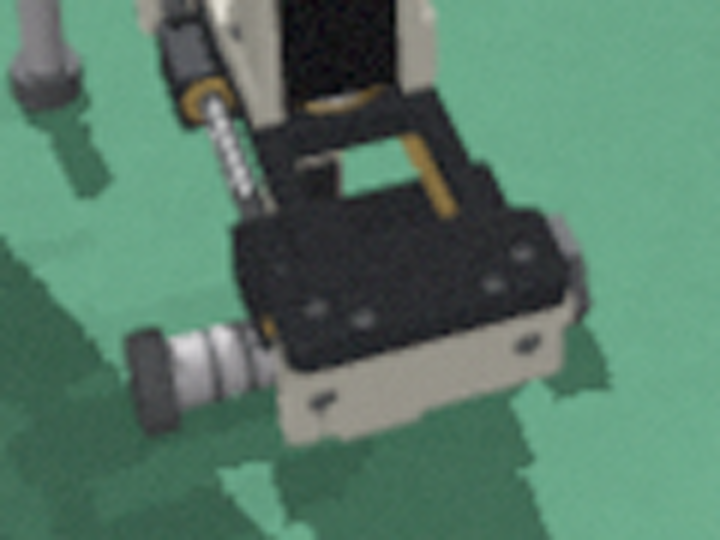

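Request:
servo_tool(targets="0 0 1 0; 0 0 0 0; 0 0 0 0; 0 0 0 0; 0 0 0 0", hand=0.0, squeeze=30)

```text
time: 7.95
tool_pos: [0.435, -0.3226, 0.0005]
tool_rot: [3.134, -0.018, 0.143]
contact_force: [0.6, 0.2, -0.3]
opening: 0.019
```

Run:
```python
from h import *
p=cams.read_camera("wrist")
crop(p,(326,240),200,130,4,"pics/w9.png")
s=telemetry.observe();print(s["tool_pos"],s["tool_rot"],s["opening"],s["contact_force"])
```

```text
pics/w9.png origin 226 175 f 4
[ 0.43497968 -0.32259088  0.00051811] [ 3.13378253 -0.01775887  0.14304794] 0.019532512526360794 [ 0.61732064  0.22322611 -0.18716498]
```

View pics/w9.png

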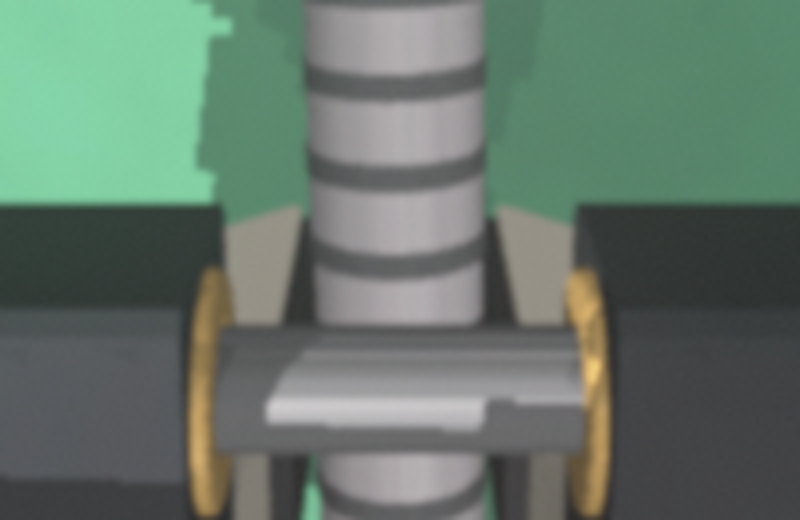

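```bash
cat > tray.py <<'E'
import numpy as np
T=np.array([.5302,-.0352]);TY=.184
def tp(x,y): c,s=np.cos(TY),np.sin(TY);return T+[c*x-s*y,s*x+c*y]
E
python3 - <<'E'
from plan import *
from tray import *
g=tp(-.032,0);print(g)
plan([(.435,-.3226,.13,.143),(*g,.13,TY+np.pi/2)],step=45)
E
```

```text
[ 0.49874017 -0.04105483]
from [ 435.  -322.6    0.5] 0.143 t 8.0 roll/pitch [ 3.1338 -0.0178]
13 0 0 -43.2 0; 0 0 -43.1 0; 0 0 -43.2 0; 10.3 -27 0 -0.161; 14.5 -24.9 0 -0.161; 18.3 -22.3 0 -0.161; 21.7 -19.1 0 -0.161; 24.4 -15.4 0 -0.161; 26.6 -11.2 0 -0.161; 28.1 -6.8 0 -0.161; 28.8 -2.3 0 -0.162; 28.7 2.4 0 -0.161; 28 7.1 0 -0.162
```

Request:
servo_tool(targets="0 0 -20 0; 0 0 -40 0; 0 0 -43 0; 0 0 -30 0; 10 -27 0 -0.161; 15 -25 0 -0.161; 18 -22 0 -0.161; 22 -19 0 -0.161; 24 -15 0 -0.161; 27 -11 0 -0.161; 28 -7 0 -0.161; 29 -2 0 -0.161; 29 2 0 -0.161; 28 7 0 -0.16; 0 0 0 0; 0 0 0 0")

```text
time: 10.0
tool_pos: [0.4844, -0.0268, 0.1303]
tool_rot: [3.141, -0.006, 1.803]
contact_force: [1.0, -0.1, -2.9]
opening: 0.0192
```

Run:
```python
from plan import *
from tray import *
g=tp(-.032,0)
plan([(*g,.13,TY+np.pi/2)],step=45)
p=cams.read_camera("wrist");cv2.imwrite("pics/w10.png",p["color"][:,:,::-1])
print(telemetry.observe()["opening"])
```

```text
from [484.4 -26.8 130.3] 1.803 t 10.0 roll/pitch [ 3.141  -0.0058]
1 -17.1 10.6 0.3 0.048
0.01917006941966922
```

View pics/w10.png

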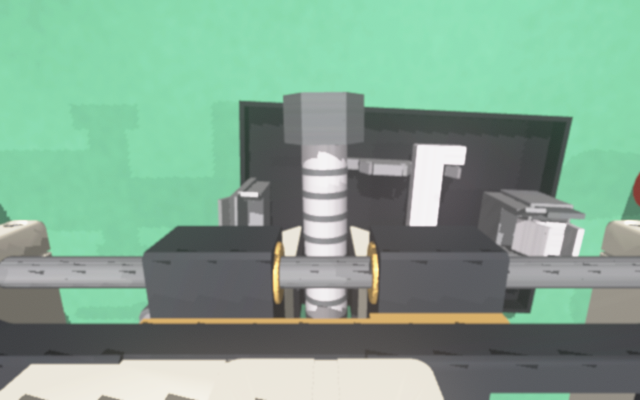

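Request:
servo_tool(targets="-14 9 15 0.04; -3 2 15 0.008; 0 0 15 0; 0 0 0 0; 0 0 0 0")

```text
time: 10.68
tool_pos: [0.4978, -0.0436, 0.0831]
tool_rot: [-3.14, -0.007, 1.746]
contact_force: [0.8, 0.1, -2.9]
opening: 0.0191
```

Run:
```python
from plan import *
from tray import *
g=tp(-.032,0)
plan([(*g,.0115,TY+np.pi/2)],step=45)
p=cams.read_camera("wrist")
f=2;u0,v0,w,h=150,30,400,250
big=cv2.resize(p["color"][v0:v0+h,u0:u0+w,::-1],None,fx=f,fy=f,interpolation=cv2.INTER_CUBIC)
def dot(X,c):
    u=(proj(p,[X])[0]-[u0,v0]+.5)*f-.5;cv2.circle(big,tuple(int(v) for v in u),3,c,-1)
for x in(-.0455,-.0185): dot([*tp(x,.044),.030],(0,0,255))
for x in(-.032,.036): dot([*tp(x,.044),.016],(255,0,0))
for c in((-.114,.086),(.144,.086),(.144,-.086)): dot([*tp(*c),.022],(0,255,255))
for y in(-.015,.015): dot([*tp(-.104,y),.082],(255,0,255))
cv2.imwrite("pics/w11.png",big)
print(telemetry.observe()["contact_force"])
```

```text
from [497.8 -43.6  83.1] 1.746 t 10.68 roll/pitch [-3.14   -0.0067]
2 1.1 0.7 35.8 -0.004; 1.2 0.7 35.8 -0.004
[-0.58466181  0.40782269 -3.5128537 ]
```

View pics/w11.png

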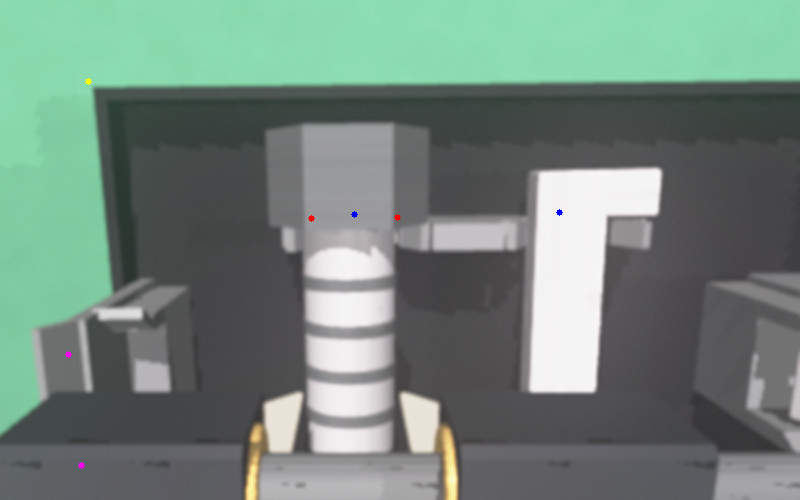

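Request:
servo_tool(targets="1 0.5 20 -0.004; 1 0.5 20 -0.004; 0 0 10 0; 0 0 0 0")

```text
time: 11.22
tool_pos: [0.5001, -0.0414, 0.0346]
tool_rot: [3.138, -0.004, 1.755]
contact_force: [-0.5, -0.2, -3.6]
opening: 0.0187
```

Run:
```python
from plan import *
from tray import *
plan([(*tp(-.032,0),.0115,TY+np.pi/2)],step=45)
p=cams.read_camera("side");crop(p,(317,205),150,110,5,"pics/s12.png")
p=cams.read_camera("wrist");crop(p,(350,155),400,250,2,"pics/w12.png")
print(telemetry.observe()["contact_force"])
```

```text
from [500.1 -41.4  34.6] 1.755 t 11.22 roll/pitch [ 3.1381 -0.0045]
1 0.6 -1.3 23.1 0
pics/s12.png origin 242 150 f 5
pics/w12.png origin 150 30 f 2
[ 0.26674213 -0.6870328  -3.59329132]
```

View pics/s12.png

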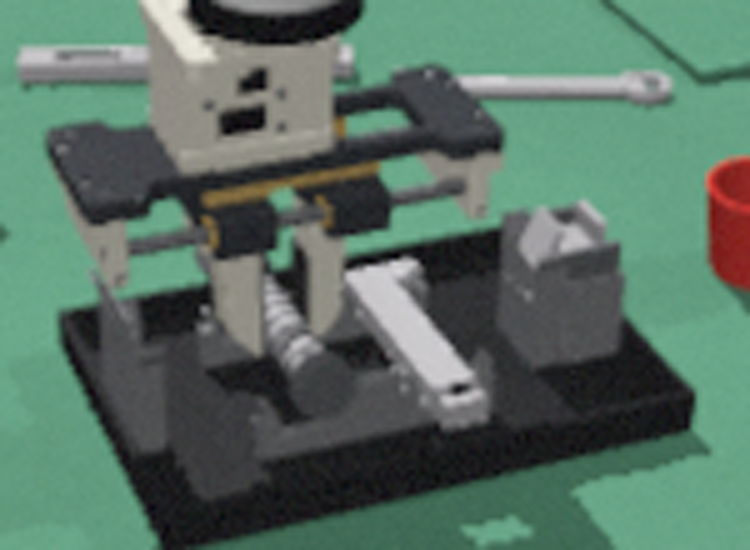

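View pics/w12.png

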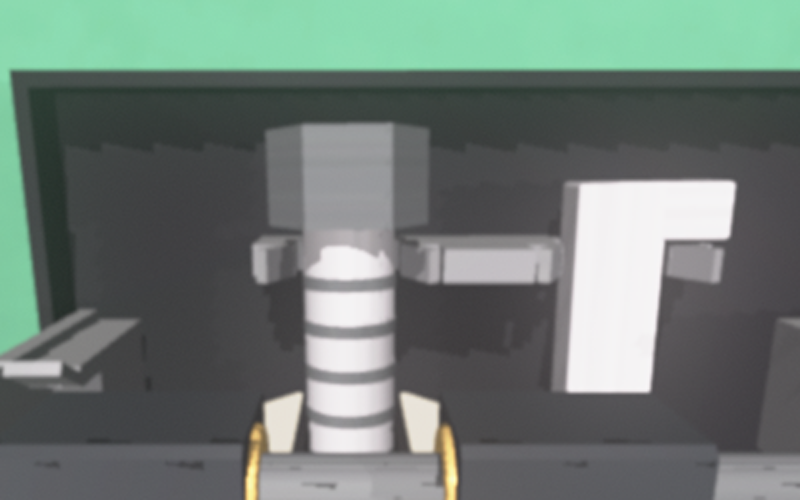

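Run:
```python
from plan import *
from tray import *
p=cams.read_camera("side")
for z in(.1,.11,.12):
  for x in(-.127,.063):
    for y in(-.0375,.0375):
      u=(proj(p,[[*tp(x,y),z]])[0]-[242,150]+.5)*5-.5;print(z,x,y,u.round())
for y in (-.019,.019): print("stop",((proj(p,[[*tp(-.104,y),.082]])[0]-[242,150]+.5)*5-.5).round())
for z in(.036,.043,.05): print("tip",z,((proj(p,[[*tp(-.032-.019,-.0095),z]])[0]-[242,150]+.5)*5-.5).round())
```

```text
0.1 -0.127 -0.0375 [ 93. 309.]
0.1 -0.127 0.0375 [ 47. 224.]
0.1 0.063 -0.0375 [504. 229.]
0.1 0.063 0.0375 [437. 155.]
0.11 -0.127 -0.0375 [ 92. 289.]
0.11 -0.127 0.0375 [ 46. 205.]
0.11 0.063 -0.0375 [505. 210.]
0.11 0.063 0.0375 [438. 136.]
0.12 -0.127 -0.0375 [ 90. 268.]
0.12 -0.127 0.0375 [ 44. 185.]
0.12 0.063 -0.0375 [506. 191.]
0.12 0.063 0.0375 [439. 117.]
stop [135. 312.]
stop [110. 269.]
tip 0.036 [245. 365.]
tip 0.043 [245. 352.]
tip 0.05 [244. 339.]
```

Request:
servo_tool(targets="0.5 -1 10 0; 0 0 6 0; 0 0 2 0; 0 0 0 0")

```text
time: 11.88
tool_pos: [0.5003, -0.0413, 0.017]
tool_rot: [3.135, -0.003, 1.755]
contact_force: [1.1, 1.5, -2.9]
opening: 0.0189
```

Run:
```python
from plan import *
from tray import *
plan([(*tp(-.032,0),.0115,TY+np.pi/2)],step=45)
p=cams.read_camera("side");crop(p,(317,205),150,110,5,"pics/s13.png")
print(telemetry.observe()["contact_force"])
```

```text
from [500.3 -41.3  17. ] 1.755 t 11.88 roll/pitch [ 3.1349e+00 -3.0000e-03]
1 0.5 -1.5 5.5 -0
pics/s13.png origin 242 150 f 5
[ 0.37272428  0.41668678 -3.98313734]
```

View pics/s13.png

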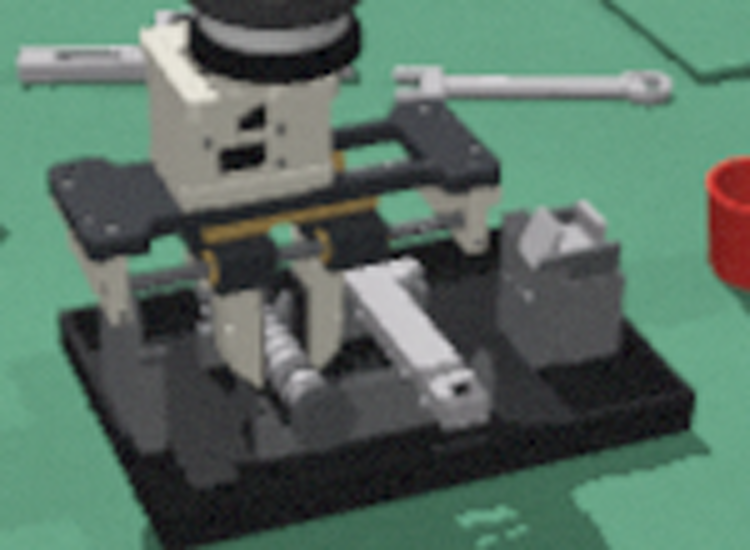

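Request:
servo_tool(targets="0 -0.5 1.5 0; 0 0 1.5 0; 0 0 1 0; 0 0 0 0")

```text
time: 12.42
tool_pos: [0.5001, -0.0414, 0.0132]
tool_rot: [3.134, -0.003, 1.755]
contact_force: [-0.7, -0.1, -3.9]
opening: 0.0188
```

Still carrying the full weight, about 1.7 mm up. I'll lower 1.5 mm more, then release gently.

Request:
servo_tool(targets="0 0 1 0; 0 0 0.7 0; 0 0 0 0")

```text
time: 12.8
tool_pos: [0.5004, -0.0417, 0.0118]
tool_rot: [3.133, -0.002, 1.755]
contact_force: [-1.1, -0.5, -1.2]
opening: 0.0189
```

Request:
servo_tool(targets="0 0 0 0; 0 0 0 0; 0 0 0 0", hand=0.42)

```text
time: 13.18
tool_pos: [0.5013, -0.0417, 0.0125]
tool_rot: [3.131, -0.002, 1.755]
contact_force: [-0.5, 0.6, 0.3]
opening: 0.0377
```

Run:
```python
from plan import *
from tray import *
p=cams.read_camera("wrist");crop(p,(350,155),400,250,2,"pics/w14.png")
s=telemetry.observe();print(s["contact_force"],s["opening"],s["tool_pos"])
```

```text
pics/w14.png origin 150 30 f 2
[-0.16818398  0.06252712 -0.12518428] 0.03863343462174035 [ 0.5012449  -0.04171341  0.01247961]
```

View pics/w14.png

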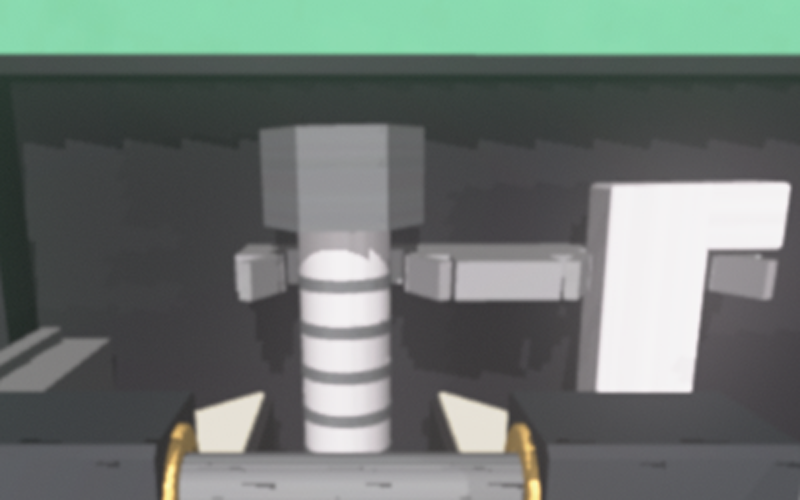

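Run:
```python
from plan import *
plan([(.5013,-.0417,.13,1.755),(.5027,.3228,.11,3.011)],step=45)
```

```text
from [501.2 -41.7  12.5] 1.755 t 13.22 roll/pitch [ 3.1315e+00 -1.6000e-03]
12 0 0 -39.2 -0; 0 0 -39.2 -0; 0 0.1 -39.1 -0; 39.8 7.5 2.2 -0.14; 38.3 13 2.2 -0.14; 36.2 18.3 2.2 -0.139; 33.3 23.1 2.2 -0.14; 29.7 27.5 2.2 -0.139; 25.6 31.4 2.2 -0.14; 21 34.6 2.3 -0.139; 16 37.2 2.2 -0.14; 10.7 39.1 2.3 -0.139
```

Request:
servo_tool(targets="0 0 -20 0; 0 0 -39 0; 0 0 -39 0; 0 0 -20 0; 40 8 2 -0.14; 38 13 2 -0.14; 36 18 2 -0.14; 33 23 2 -0.14; 30 28 2 -0.14; 26 31 2 -0.14; 21 35 2 -0.14; 16 37 2 -0.14; 11 39 2 -0.135; 0 0 0 0; 0 0 0 0")

```text
time: 15.1
tool_pos: [0.4958, 0.3331, 0.1177]
tool_rot: [3.137, 0.013, 3.048]
contact_force: [-0.1, -0.1, 0.2]
opening: 0.0386
```

Run:
```python
from plan import *
plan([(.5027,.3228,.09,3.011)],step=45)
```

```text
from [495.8 333.1 117.7] 3.048 t 15.1 roll/pitch [3.137  0.0131]
1 -7.9 -9.6 27.7 0.037
```

Request:
servo_tool(targets="-8 -10 25 0.037; 0 0 0 0; 0 0 0 0", hand=0.72)

```text
time: 15.48
tool_pos: [0.5041, 0.32, 0.0939]
tool_rot: [3.136, 0.014, 3.005]
contact_force: [0.8, -0.7, -0.2]
opening: 0.0634
```

Run:
```python
from plan import *
from scipy.spatial.transform import Rotation as Ro
x,y,a=.5027,.3228,-.130
plan([(x,y,.003,a+np.pi)],step=45)
p=cams.read_camera("wrist")
f=2;u0,v0,w,h=130,20,400,290
big=cv2.resize(p["color"][v0:v0+h,u0:u0+w,::-1],None,fx=f,fy=f,interpolation=cv2.INTER_CUBIC)
def dot(X,c):
    u=(proj(p,[X])[0]-[u0,v0]+.5)*f-.5;cv2.circle(big,tuple(int(v) for v in u),3,c,-1)
def L(lx,ly,z): return [x+np.cos(a)*lx-np.sin(a)*ly,y+np.sin(a)*lx+np.cos(a)*ly,z]
for sx in(-1,1):
  for sy in(-1,1): dot(L(.018*sx,.017*sy,.034),(0,0,255));dot(L(.102*sx,.012*sy,.012),(255,0,0))
s=telemetry.observe();P=s["tool_pos"];Rt=Ro.from_euler("xyz",s["tool_rot"]).as_matrix()
for yy in(-1,1): dot(P+Rt@[0,yy*s["opening"]/2,-.007],(0,255,255))
print(s["opening"]);cv2.imwrite("pics/w15.png",big)
```

```text
from [504.1 320.   93.9] 3.005 t 15.47 roll/pitch [3.136 0.014]
3 0.6 0.9 30.3 -0.002; 0.6 0.9 30.3 -0.002; 0.6 0.8 30.3 -0.003
0.06488241060401387
```

View pics/w15.png

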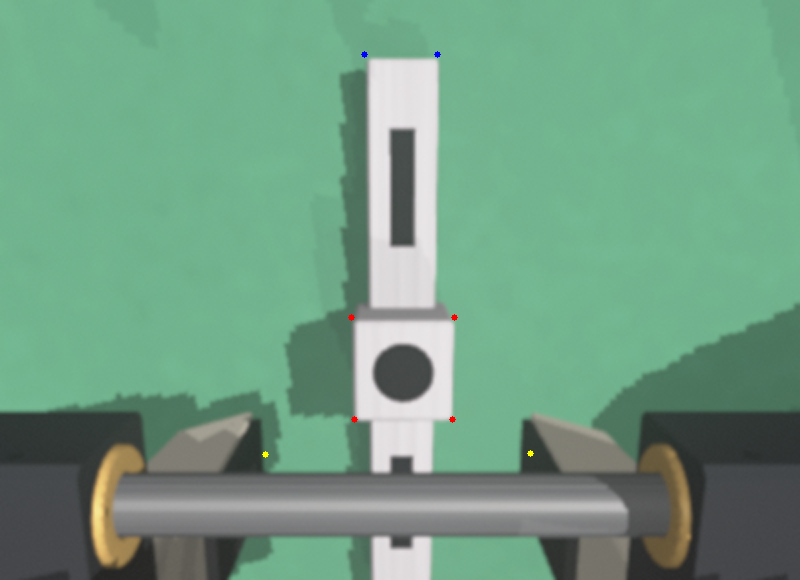

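Request:
servo_tool(targets="0.6 1 30 -0.002; 0.6 1 30 -0.002; 0.4 0.6 20 -0.002; 0 0 8 0; 0 0 0 0")

```text
time: 16.15
tool_pos: [0.5069, 0.3246, 0.0089]
tool_rot: [3.131, 0.021, 3.011]
contact_force: [0.7, -0.1, 0.7]
opening: 0.0662
```

Run:
```python
from plan import *
plan([(.5027,.3228,.004,3.011)],step=45)
print(telemetry.observe()["contact_force"])
```

```text
from [506.9 324.6   8.9] 3.011 t 16.15 roll/pitch [3.1314 0.0212]
1 4 -2.3 4.9 0
[ 0.68952439 -0.12601128  0.69132037]
```

Request:
servo_tool(targets="4 -2 5 0; 0 0 0 0")

```text
time: 16.4
tool_pos: [0.5034, 0.3235, 0.0053]
tool_rot: [3.13, 0.024, 3.011]
contact_force: [0.3, -0.3, 0.0]
opening: 0.0663
```

Request:
servo_tool(targets="0 0 0 0; 0 0 0 0; 0 0 0 0; 0 0 0 0; 0 0 0 0", hand=0, squeeze=45)

```text
time: 17.02
tool_pos: [0.5042, 0.3241, 0.0065]
tool_rot: [3.128, 0.026, 3.011]
contact_force: [0.2, 0.4, -0.8]
opening: 0.0335
```

Run:
```python
from plan import *
from tray import *
p=cams.read_camera("wrist");crop(p,(330,165),400,290,2,"pics/w16.png")
g=tp(0,0)
plan([(.503,.3228,.15,3.011),(*g,.15,TY+np.pi)],step=45)
s=telemetry.observe();print(s["opening"],s["contact_force"])
```

```text
pics/w16.png origin 130 20 f 2
from [504.2 324.1   6.6] 3.011 t 17.07 roll/pitch [3.1282 0.0255]
12 0.3 -0.4 -35.9 -0; 0.2 -0.4 -35.8 -0; 0.3 -0.3 -35.9 -0; 0.2 -0.4 -35.8 -0; -9.2 -43.9 -0 -0.039; -7.5 -44.2 -0 -0.039; -5.7 -44.5 -0 -0.039; -4 -44.7 -0 -0.04; -2.2 -44.8 -0 -0.039; -0.5 -44.9 -0 -0.04; 1.3 -44.9 -0 -0.039; 3.1 -44.8 -0 -0.04
0.03315207955162533 [-0.36245419 -0.91519196 -0.10450629]
```

View pics/w16.png

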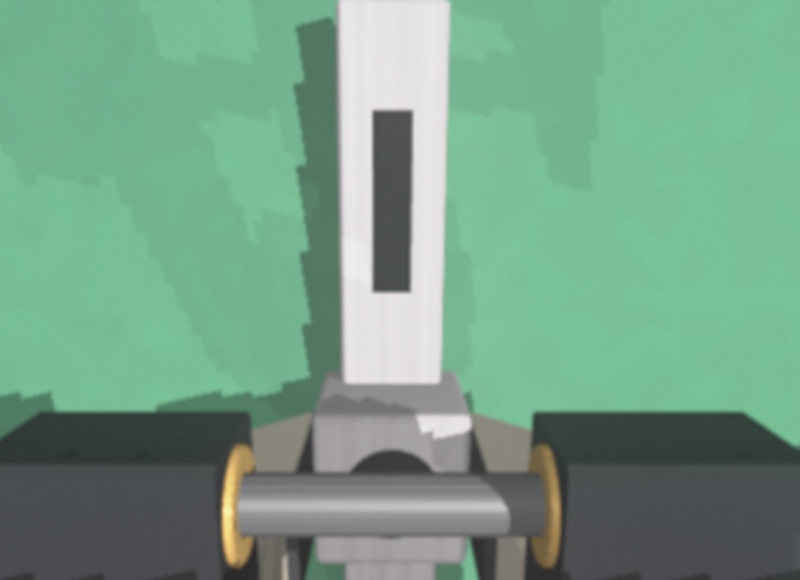

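Run:
```python
from plan import *
from tray import *
plan([(.504,.3238,.14,3.011),(*tp(.001,0),.14,TY+np.pi)],step=40)
```

```text
from [504.2 324.1   6.6] 3.011 t 17.07 roll/pitch [3.1282 0.0255]
13 0 -0.1 -33.4 -0; 0 -0.1 -33.3 -0; 0.1 -0.1 -33.4 -0; 0 -0 -33.3 -0; -8.2 -39.1 -0 -0.035; -6.8 -39.4 -0 -0.035; -5.4 -39.6 -0 -0.035; -4 -39.8 -0 -0.035; -2.6 -39.9 -0 -0.035; -1.3 -40 -0 -0.035; 0.2 -40 -0 -0.035; 1.5 -40 -0 -0.035; 2.9 -39.8 -0 -0.035
```

Request:
servo_tool(targets="0 0 -15 0; 0 0 -30 0; 0 0 -33 0; 0 0 -33 0; 0 0 -22 0; -4 -20 0 -0.018; -8 -39 0 -0.035; -7 -39 0 -0.035; -5 -40 0 -0.035; -4 -40 0 -0.035; -3 -40 0 -0.035; -1 -40 0 -0.035; 0 -40 0 -0.035; 1 -35 0 -0.035; 1 -20 0 -0.017; 0 0 0 0; 0 0 0 0")

```text
time: 19.2
tool_pos: [0.5278, -0.0439, 0.1458]
tool_rot: [3.139, 0.013, -2.946]
contact_force: [0.4, 0.9, -4.7]
opening: 0.0338
```

Run:
```python
from plan import *
from tray import *
plan([(*tp(.001,0),.1,TY+np.pi)],step=40)
s=telemetry.observe();print(s["opening"],s["contact_force"])
```

```text
from [527.8 -43.9 145.8] -2.946 t 19.2 roll/pitch [3.1389 0.0125]
37 -0.1 0.2 1.2 -0.169; -0.2 0.2 1.2 -0.17; -0.2 0.2 1.2 -0.169; -0.2 0.1 1.2 -0.17; -0.2 0.1 1.2 -0.169; -0.3 0 1.2 -0.17; -0.3 -0 1.2 -0.169; -0.3 -0 1.2 -0.17; -0.2 -0.1 1.2 -0.169; -0.2 -0.1 1.2 -0.17; -0.2 -0.2 1.3 -0.169; -0.2 -0.2 1.2 -0.17; -0.1 -0.2 1.3 -0.169; -0.1 -0.2 1.2 -0.17; -0 -0.3 1.3 -0.169; -0 -0.3 1.2 -0.17; 0 -0.3 1.3 -0.169; 0.1 -0.2 1.2 -0.17; 0.1 -0.2 1.3 -0.169; 0.2 -0.2 1.2 -0.17; 0.2 -0.2 1.3 -0.169; 0.2 -0.1 1.2 -0.17; 0.2 -0.1 1.3 -0.169; 0.2 -0.1 1.2 -0.17; 0.3 -0 1.3 -0.169; 0.3 0 1.2 -0.17; 0.2 0.1 1.3 -0.169; 0.2 0.1 1.2 -0.17; 0.2 0.1 1.3 -0.169; 0.2 0.2 1.2 -0.17; 0.2 0.2 1.3 -0.169; 0.1 0.2 1.2 -0.17; 0.1 0.2 1.3 -0.169; 0 0.3 1.2 -0.17; -0 0.3 1.3 -0.169; -0.1 0.2 1.2 -0.17; -0.1 0.3 1.3 -0.169
0.033838331337688 [ 0.39879007  0.91761948 -4.71990848]
```

Request:
servo_tool(targets="-5 8 15 0.011; 0 0 15 0; 0 0 0 0; 0 0 0 0")

```text
time: 19.7
tool_pos: [0.5307, -0.0314, 0.113]
tool_rot: [3.137, 0.01, -2.954]
contact_force: [1.0, -0.1, -5.2]
opening: 0.0337
```

```bash
sed -i 's/y=s\["tool_rot"\]\[2\]/y=s["tool_rot"][2];y=y+2*np.pi if y<-1.5 else y/' plan.py
cat > look.py <<'E'
from plan import *
from tray import *
def look(tag,zb):
    # zb bar underside height guess; show nominal bar-in-cheek prediction
    for n,c,w,h,f in(("side",(325,195),150,110,5),("wrist",(330,140),400,280,2)):
        p=cams.read_camera(n);u0,v0=int(c[0]-w/2),int(c[1]-h/2)
        big=cv2.resize(p["color"][v0:v0+h,u0:u0+w,::-1],None,fx=f,fy=f,interpolation=cv2.INTER_CUBIC)
        def dot(X,c):
            u=(proj(p,[X])[0]-[u0,v0]+.5)*f-.5;cv2.circle(big,tuple(int(v) for v in u),2,c,-1)
        for y in(-.015,.015): dot([*tp(-.1,y),.062],(0,0,255));dot([*tp(.1,y),.070],(0,0,255));dot([*tp(-.104,y),.082],(255,0,255))
        cv2.imwrite(f"pics/{n[0]}{tag}.png",big)
    s=telemetry.observe();print(s["opening"],s["contact_force"],s["torque"])
E
python3 - <<'E'
from look import *
plan([(*tp(.001,0),.044,TY+np.pi)],step=40)
look("17",0)
E
```

```text
from [530.7 -31.4 113. ] 3.329 t 19.7 roll/pitch [3.1373 0.0103]
2 0.1 -1.8 34.5 0.002; 0.1 -1.8 34.5 0.001
0.03369193862107906 [ 0.01505681 -0.21082374 -5.81133138] [ 0.01743993  0.0522301  -0.01328526]
```

View pics/s17.png

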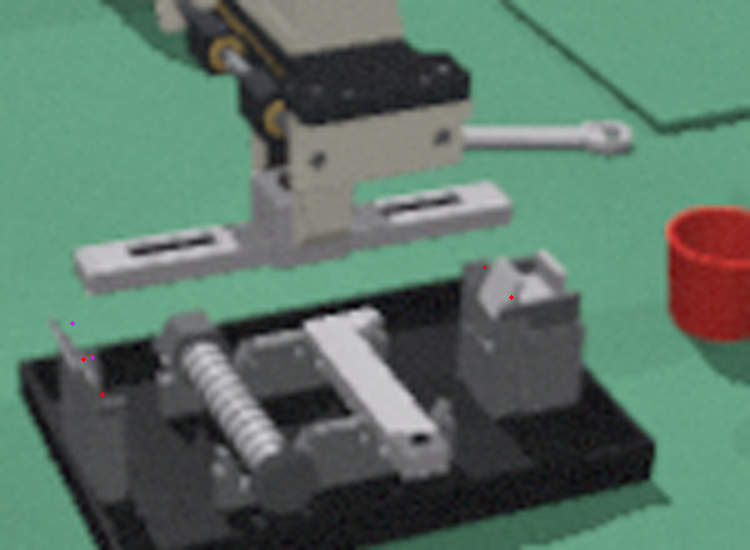

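View pics/w17.png

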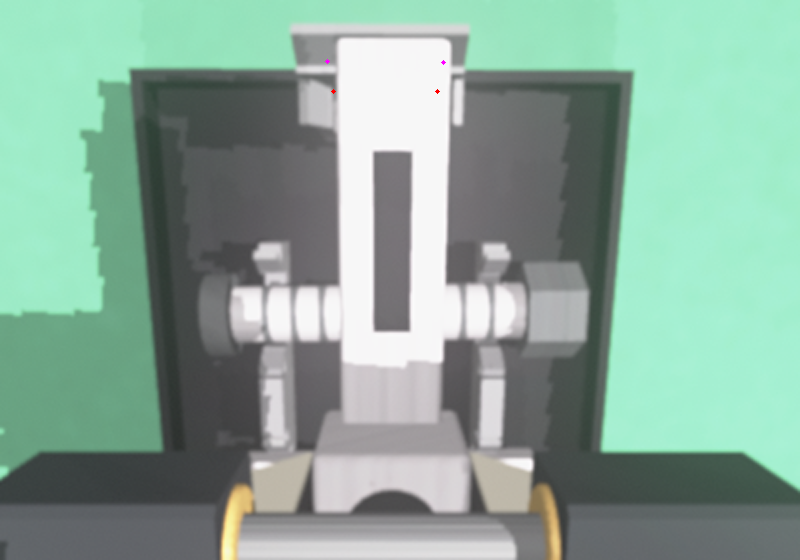

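Run:
```python
from look import *
p=cams.read_camera("wrist");u0,v0,f=130,0,2
P=lambda x,y,z:((proj(p,[[*tp(x,y),z]])[0]-[u0,v0]+.5)*f-.5).round(1)
for n,x,y,z in(("rim",-.114,.086,.022),("rim",-.114,-.086,.022),("rib",-.02,.04,.036),("rib",-.02,-.04,.036),("stop",-.107,0,.082)):print(n,P(x,y,z))
pt=cams.read_camera("top")
crop(pt,(343,227),130,150,4,"pics/t17.png")
```

```text
rim [639.4  66.7]
rim [133.   64.7]
rib [498.6 346.1]
rib [273.6 345.6]
stop [386.  49.]
pics/t17.png origin 278 152 f 4
```

Run:
```python
from look import *
p=cams.read_camera("wrist");cx=p["K"][0,2];fx=p["K"][0,0]
def lat(col,X):
    d=(p["R"]@np.array(X)+p["t"])[2];u=(col+.5)/2-.5+130
    return (u-cx)*d/fx*1000,d
for n,col,X in(("rim",382,[*tp(-.114,0),.022]),("rib",383.5,[*tp(-.02,0),.036]),("stop",380,[*tp(-.107,0),.082]),("barend",393,[*tp(-.1,0),.118]),("hub",391.5,[*tp(0,0),.14])):print(n,lat(col,X))
```

```text
rim (np.float64(-3.0934114720288384), np.float64(0.23374651107609687))
rib (np.float64(-2.705484342659979), np.float64(0.24477231888571732))
stop (np.float64(-2.867713179675629), np.float64(0.1776552210541679))
barend (np.float64(0.3994295782429106), np.float64(0.14473143121294768))
hub (np.float64(0.08659212940608124), np.float64(0.14960113361648297))
```

Run:
```python
from look import *
p=cams.read_camera("wrist")
c,s=np.cos(TY),np.sin(TY)
def tl(col,row,z):
    X=unproj(p,((col+.5)/2-.5+130,(row+.5)/2-.5),z);d=X[:2]-T
    return (np.array([c*d[0]+s*d[1],-s*d[0]+c*d[1]])*1000).round(1)
print("barend",tl(393,39,.1185),"stop top",tl(380,35,.082),tl(380,25,.082),"strip",tl(380,70,.062),tl(380,67,.082),"rim",tl(382,70,.022))
print("spindle axis top row 312",tl(390,312,.036), "ribslot rows", tl(276,272,.036),tl(276,350,.036))
```

```text
barend [-101.4    1.3] stop top [-110.1   -1.8] [-112.4   -1.8] strip [-105.4   -2.1] [-102.6   -1.8] rim [-112.4   -1.9]
spindle axis top row 312 [-31.8   1. ] ribslot rows [-45.6 -38.5] [-18.1 -39.6]
```

Request:
servo_tool(targets="0 -3 12 -0.004; 0 0 12 0; 0 0 0 0; 0 0 0 0")

```text
time: 20.5
tool_pos: [0.5316, -0.0352, 0.0875]
tool_rot: [3.138, 0.011, -2.951]
contact_force: [0.3, 0.4, -5.4]
opening: 0.0334
```

Run:
```python
from look import *
plan([(*tp(.001,-.0017),.05,TY+np.pi)],step=60)
look("18",0)
```

```text
from [531.6 -35.2  87.5] 3.332 t 20.5 roll/pitch [3.1377 0.0109]
1 0.4 -1.4 37.5 0.006
0.03321515155087791 [ 0.15461348 -0.35115969 -4.24396308] [ 0.01787454 -0.00936016 -0.0331868 ]
```

View pics/s18.png

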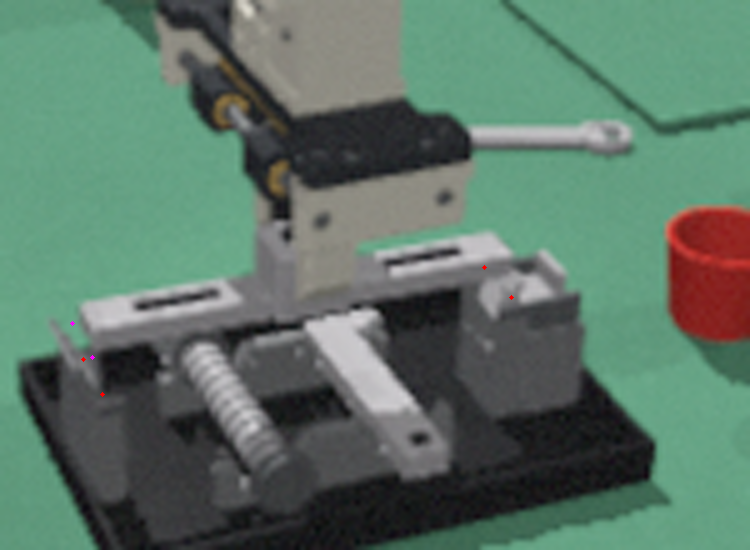

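View pics/w18.png

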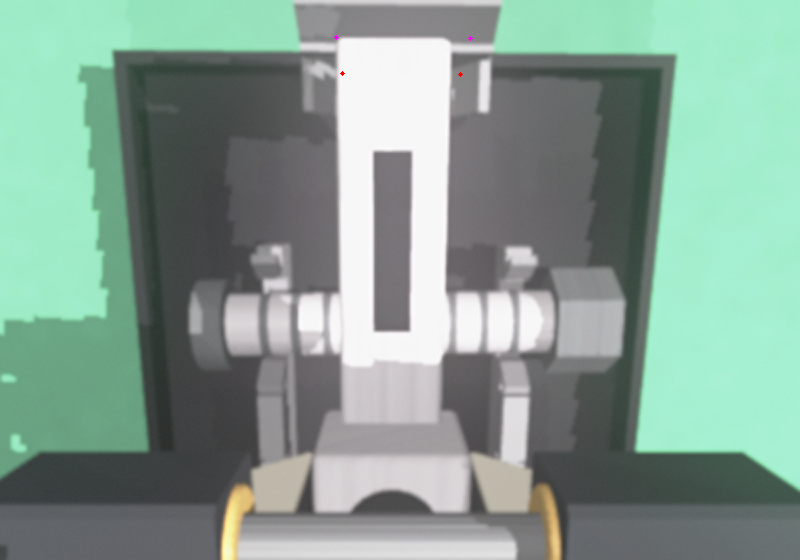

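Request:
servo_tool(targets="0 0.6 8 0; 0 0 6 0; 0 0 3 0; 0 0 2 0; 0 0 0 0")

```text
time: 21.22
tool_pos: [0.5293, -0.0348, 0.0682]
tool_rot: [3.138, 0.007, -2.951]
contact_force: [-2.3, -0.5, -2.5]
opening: 0.0336
```

Request:
servo_tool(targets="0 0 2 0; 0 0 2 0; 0 0 2 0; 0 0 2 0; 0 0 0 0", squeeze=8)

```text
time: 21.85
tool_pos: [0.5281, -0.0349, 0.0586]
tool_rot: [3.137, 0.004, -2.951]
contact_force: [-3.0, -1.5, -4.5]
opening: 0.0336
```

Run:
```python
from look import *
plan([(*tp(.001,-.0017),.05,TY+np.pi)],step=60)
look("19",0)
```

```text
from [528.1 -34.9  58.6] 3.332 t 21.85 roll/pitch [3.137  0.0038]
1 -3 -2.4 8.6 0.007
0.03364564711752362 [-3.14234247 -1.2694391  -4.61429598] [-0.19607338  0.45446835 -0.04523989]
```

View pics/s19.png

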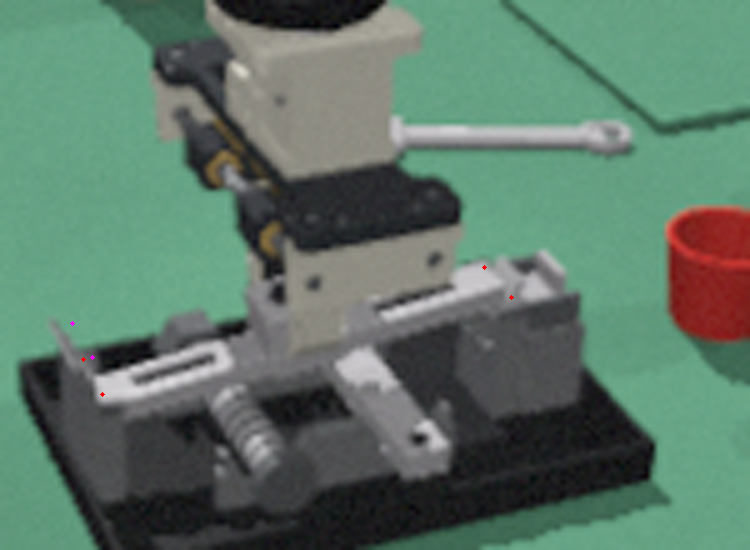

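View pics/w19.png

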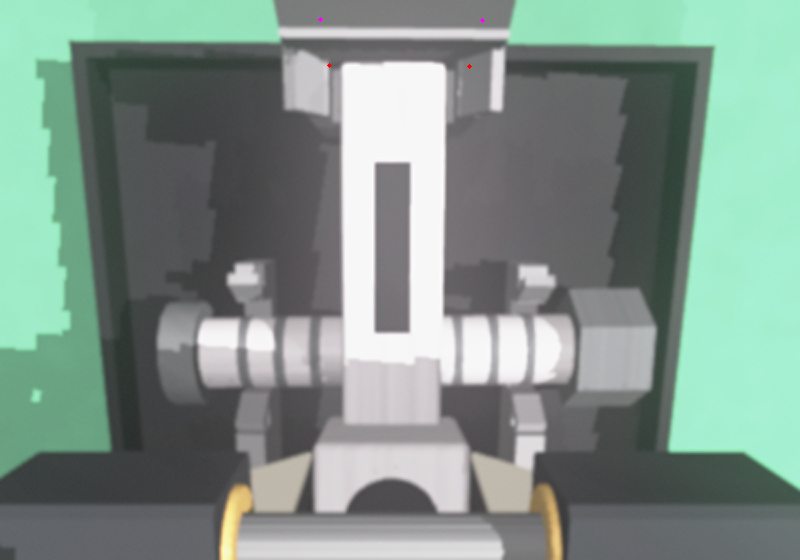

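Request:
servo_tool(targets="0 0 1.5 0; 0 0 0 0", squeeze=4)

```text
time: 22.2
tool_pos: [0.5285, -0.0348, 0.058]
tool_rot: [3.137, 0.005, -2.951]
contact_force: [-3.4, -1.3, -4.8]
opening: 0.034
```

Request:
servo_tool(targets="0 0 0 0; 0 0 0 0; 0 0 0 0; 0 0 -15 0; 0 0 -25 0; 0 0 -25 0; 0 0 -10 0; 0 0 0 0", hand=0.6)

```text
time: 23.2
tool_pos: [0.5318, -0.0354, 0.1402]
tool_rot: [3.141, 0.016, -2.951]
contact_force: [-0.1, -0.7, -0.2]
opening: 0.0548
```

Run:
```python
from look import *
plan([(*tp(.070,-.0017),.12,TY+np.pi)],step=40)
look("20",0)
```

```text
from [531.8 -35.4 140.2] 3.333 t 23.2 roll/pitch [3.1408 0.0156]
2 -34.2 -0.8 10.1 0.003; -34.3 -0.8 10.1 0.004
0.05499248818597284 [-0.08705042  0.08772835 -0.39722677] [ 0.06160069 -0.01834815 -0.00612109]
```

View pics/s20.png

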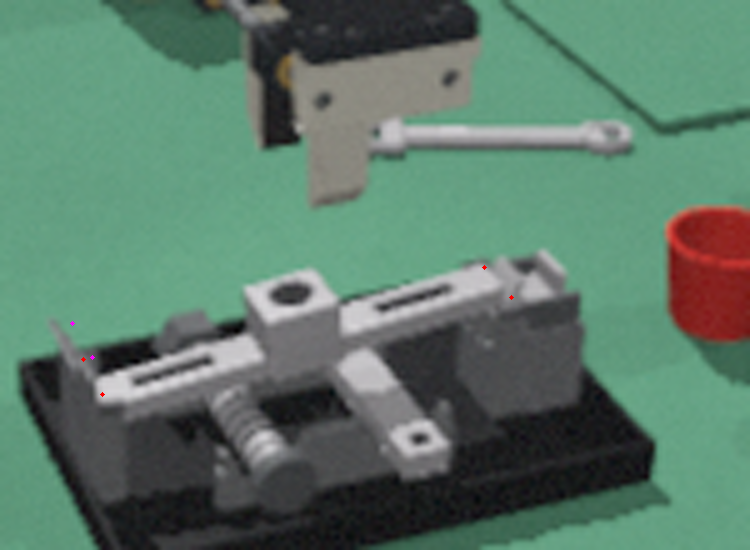

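View pics/w20.png

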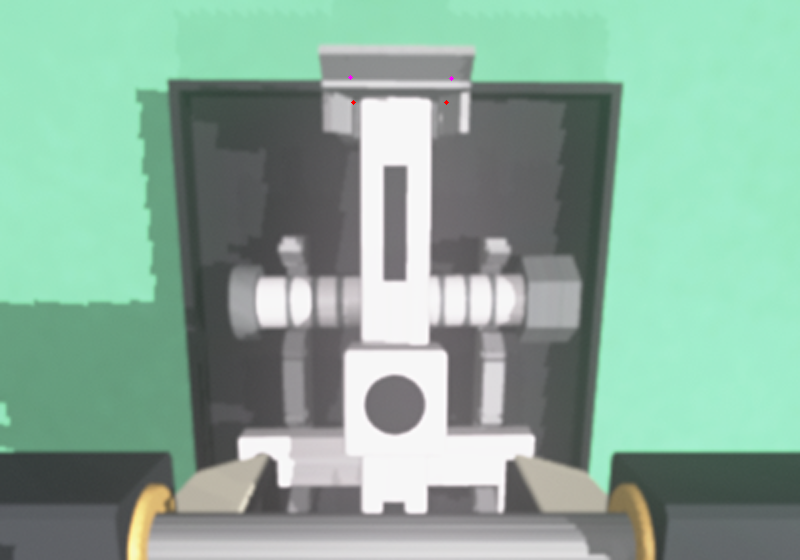

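Request:
servo_tool(targets="-34 -0.5 12 0; -34 -0.5 12 0.004; 0 0 0 0; 0 0 0 0; 0 0 0 0", hand=0, squeeze=20)

```text
time: 23.92
tool_pos: [0.5966, -0.0229, 0.111]
tool_rot: [3.137, 0.005, -2.955]
contact_force: [-0.8, 0.2, 0.4]
opening: 0.0099
```

Run:
```python
from look import *
plan([(*tp(.070,-.0012),.065,TY+np.pi)],step=40)
look("21",0)
```

```text
from [596.6 -22.9 111. ] 3.328 t 23.93 roll/pitch [3.1371 0.0053]
2 -1.2 -0.6 23 0.001; -1.3 -0.5 23 0.001
0.0025827239033627846 [-0.04392265 -0.37992079  1.01062546] [ 0.0323468  -0.01119231 -0.08802141]
```

View pics/s21.png

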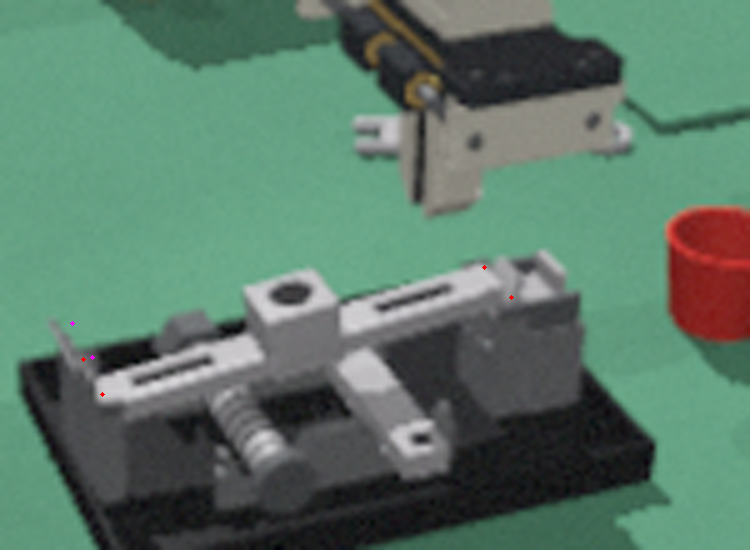

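View pics/w21.png

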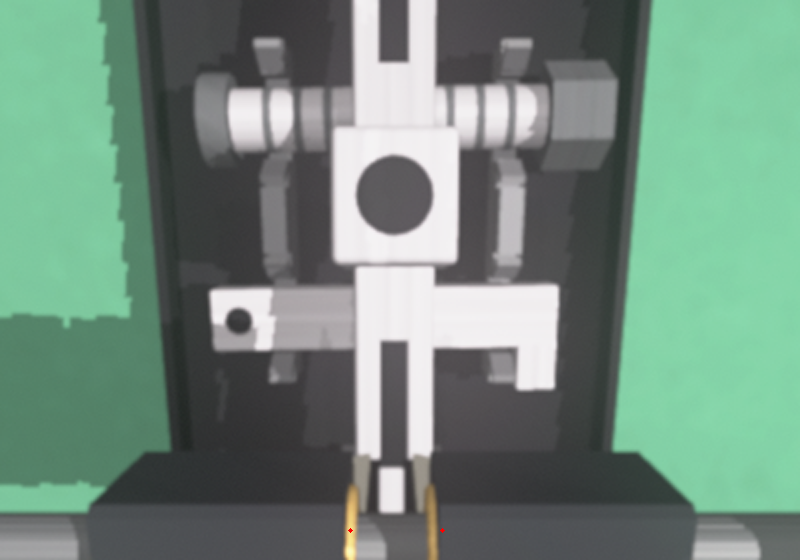

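Request:
servo_tool(targets="-1 -0.5 18 0; -1 -0.5 15 0; 0 0 6 0; 0 0 3 0; 0 0 2 0")

```text
time: 24.65
tool_pos: [0.5995, -0.0239, 0.068]
tool_rot: [3.139, 0.009, -2.956]
contact_force: [0.1, -0.1, 0.7]
opening: 0.0009
```

Request:
servo_tool(targets="0 0 3 0; 0 0 3 0; 0 0 3 0; 0 0 2 0; 0 0 2 0")

```text
time: 25.28
tool_pos: [0.6004, -0.0243, 0.0621]
tool_rot: [3.141, 0.014, -2.955]
contact_force: [-6.3, 1.0, 13.7]
opening: 0.001
```

Request:
servo_tool(targets="0 0 3 0; 0 0 3 0; 0 0 3 0; 0 0 3 0")

```text
time: 25.78
tool_pos: [0.6012, -0.0248, 0.0571]
tool_rot: [-3.139, 0.018, -2.954]
contact_force: [-0.0, -0.1, -0.4]
opening: 0.0003
```

Run:
```python
from look import *
look("22",0)
```

```text
0.0006834080401908857 [0.13639521 0.48665856 3.16509069] [0.02478813 0.00905842 0.00341886]
```

View pics/s22.png

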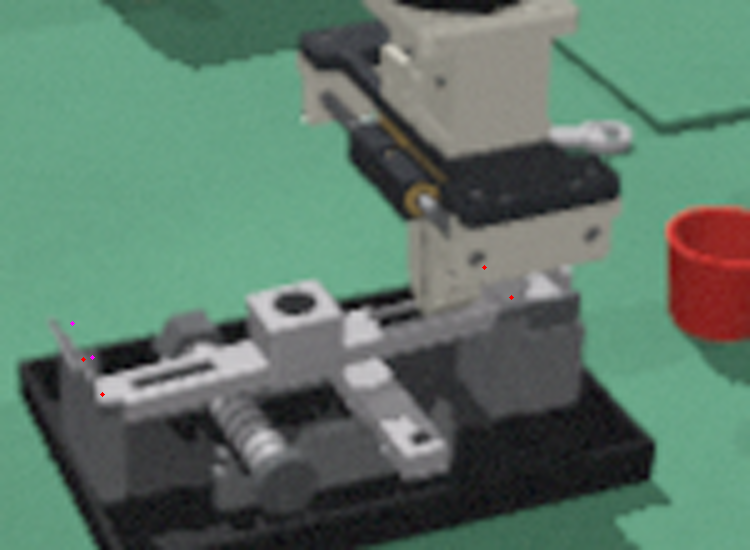

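Request:
servo_tool(targets="0 0 3 0; 0 0 3 0; 0 0 3 0; 0 0 3 0; 0 0 3 0")

```text
time: 26.5
tool_pos: [0.6017, -0.0248, 0.0458]
tool_rot: [-3.138, 0.019, -2.954]
contact_force: [-12.4, 1.2, 33.1]
opening: 0.0006
```

Request:
servo_tool(targets="0 0 -1 0; 0 0 0 0")

```text
time: 26.75
tool_pos: [0.6017, -0.0248, 0.0472]
tool_rot: [-3.138, 0.02, -2.954]
contact_force: [-0.3, -0.1, -0.1]
opening: 0.0007
```

Run:
```python
from look import *
look("23",0)
```

```text
0.0005086370129857328 [-0.73996313 -0.34576473  1.31683311] [ 0.02402109  0.07993032 -0.00723649]
```

View pics/s23.png

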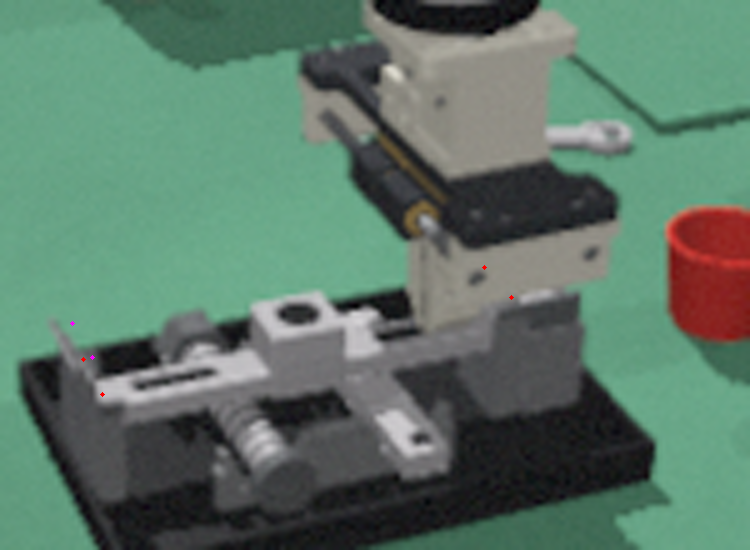

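Request:
servo_tool(targets="0 0 -15 0; 0 0 -30 0; 0 0 -35 0; 25 0 -25 0; 40 0 0 0; 40 0 0 0; 0 0 0 0; 0 0 0 0")

```text
time: 27.85
tool_pos: [0.4954, -0.0452, 0.1572]
tool_rot: [-3.136, 0.022, -2.954]
contact_force: [0.7, 0.1, -0.1]
opening: 0.0
```

Run:
```python
from look import *
p=cams.read_camera("side")
f=6;u0,v0,w,h=255,165,130,95
big=cv2.resize(p["color"][v0:v0+h,u0:u0+w,::-1],None,fx=f,fy=f,interpolation=cv2.INTER_CUBIC)
def dot(X,c):
    u=(proj(p,[X])[0]-[u0,v0]+.5)*f-.5;cv2.circle(big,tuple(int(v) for v in u),2,c,-1)
for x in(-.102,-.06,.06,.085): dot([*tp(x,-.0127),.052],(0,0,255));dot([*tp(x,-.0127),.040],(0,0,255))
for x in(-.018,.018): dot([*tp(x,-.0177),.074],(255,0,0))
cv2.imwrite("pics/s24.png",big)
p=cams.read_camera("wrist");cv2.imwrite("pics/w24.png",p["color"][:,:,::-1])
p=cams.read_camera("top");crop(p,(343,227),130,150,4,"pics/t24.png")
```

```text
pics/t24.png origin 278 152 f 4
```

View pics/s24.png

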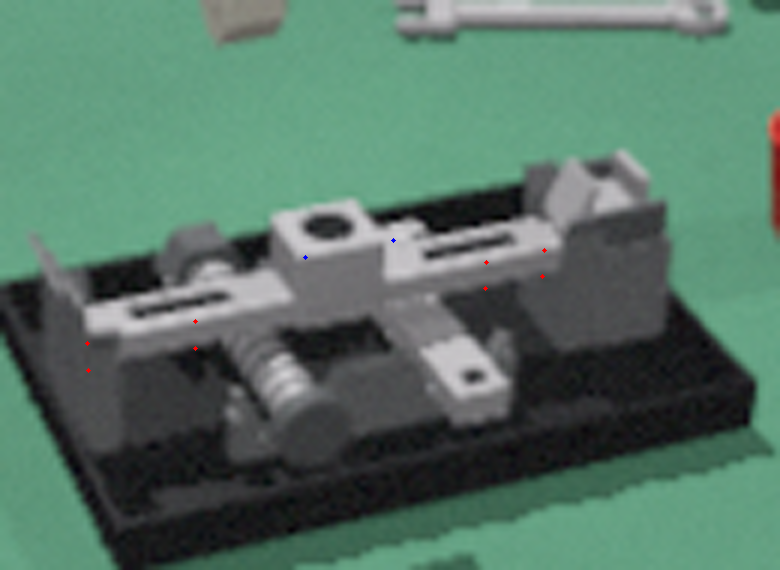

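View pics/w24.png

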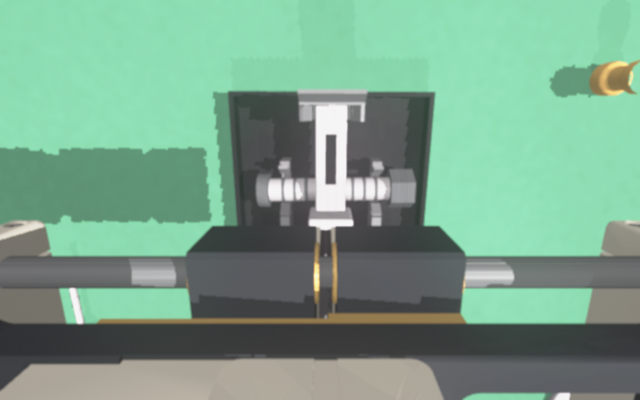

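View pics/t24.png

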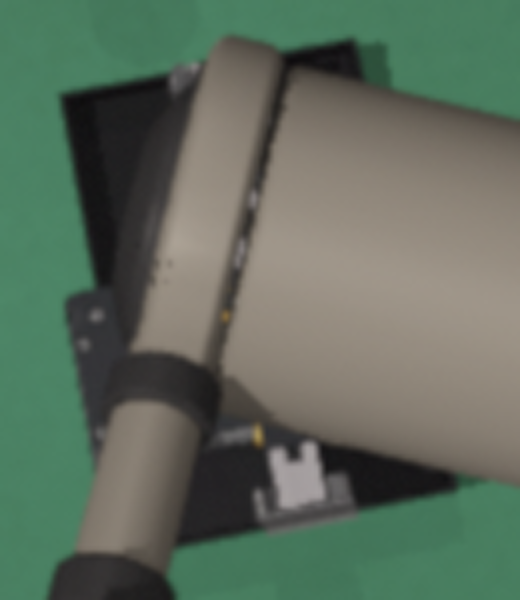

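Request:
servo_tool(targets="-40 0 0 0; -45 0 0 0; -45 0 0 0; -40 0 0 0; -25 0 0 0; 0 0 0 0; 0 0 0 0")

```text
time: 28.88
tool_pos: [0.6944, -0.0054, 0.1558]
tool_rot: [-3.138, 0.017, -2.951]
contact_force: [-0.2, -1.5, -1.0]
opening: 0.0004
```

Run:
```python
from look import *
p=cams.read_camera("wrist");crop(p,(325,115),320,230,2.5,"pics/w25.png")
p=cams.read_camera("side");crop(p,(320,205),100,70,8,"pics/s25.png")
p=cams.read_camera("top");crop(p,(343,227),130,150,4,"pics/t25.png")
print(telemetry.observe()["tool_pos"])
```

```text
pics/w25.png origin 165 0 f 2.5
pics/s25.png origin 270 170 f 8
pics/t25.png origin 278 152 f 4
[ 0.69431426 -0.00569842  0.15669587]
```

View pics/w25.png

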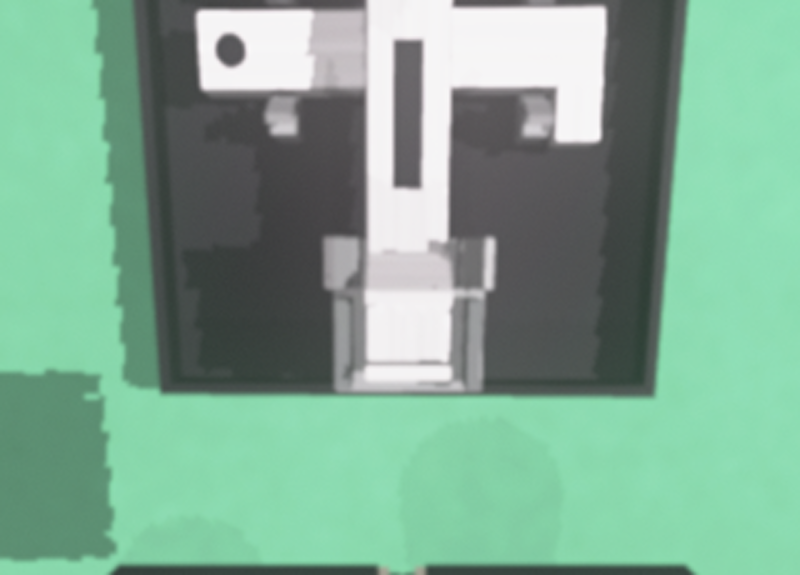

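View pics/s25.png

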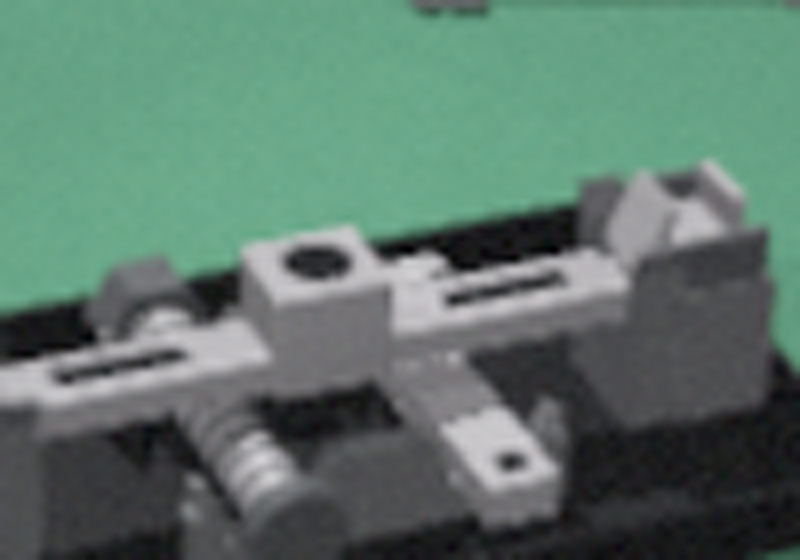

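View pics/t25.png

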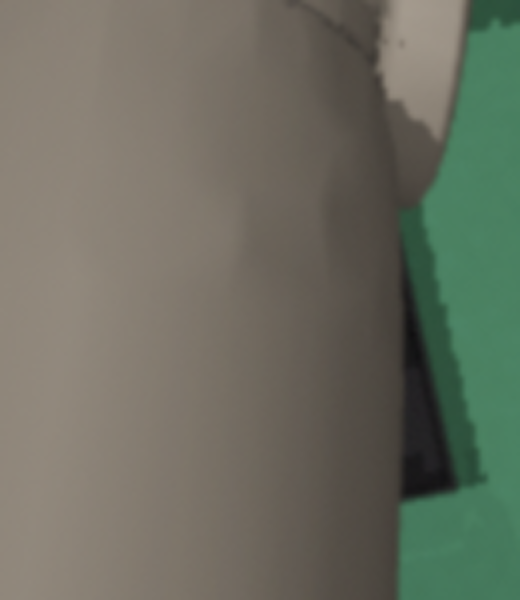

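Run:
```python
from look import *
p=cams.read_camera("side")
c,s=np.cos(TY),np.sin(TY)
def tl(u,v,z,f=8,o=(270,170),p=p):
    X=unproj(p,((u+.5)/f-.5+o[0],(v+.5)/f-.5+o[1]),z);d=X[:2]-T
    return (np.array([c*d[0]+s*d[1],-s*d[0]+c*d[1]])*1000).round(1)
print("L slot",tl(55,377,.052),tl(187,353,.052),"R slot",tl(445,299,.052),tl(566,278,.052))
print("hub top",[tl(*q,.074).tolist() for q in((243,243),(360,230),(390,285),(272,303))],"hole",tl(318,262,.074))
w=cams.read_camera("wrist")
W=lambda u,v,z:tl(u,v,z,2.5,(165,0),w)
print("wrist: slot",W(408,40,.052),W(406,187,.052),"slope tip row250",W(408,250,.055),"slope edge row290",W(408,290,.055),W(408,290,.075),"W edges",W(366,230,.052),W(449,230,.052))
u=proj(p,[[*tp(.102,-.012),.052],[*tp(.102,.012),.052]]);print(((u-[270,170]+.5)*8-.5).round())
big=cv2.resize(w["color"][80:165,285:365,::-1],None,fx=7,fy=7,interpolation=cv2.INTER_CUBIC);cv2.imwrite("pics/w26.png",big)
```

```text
L slot [-80.7   1.6] [-41.6   0.4] R slot [39.2  1.6] [77.7 -0.1]
hub top [[-18.1, 17.9], [16.4, 13.0], [13.0, -18.3], [-21.8, -15.7]] hole [-1.6  0.5]
wrist: slot [39.2 -2.3] [78.4 -2.6] slope tip row250 [96.3 -1.8] slope edge row290 [107.8  -1.8] [107.   -1.8] W edges [ 90.6 -14.4] [90.5 10.3]
[[657. 283.]
 [622. 244.]]
```

View pics/w26.png

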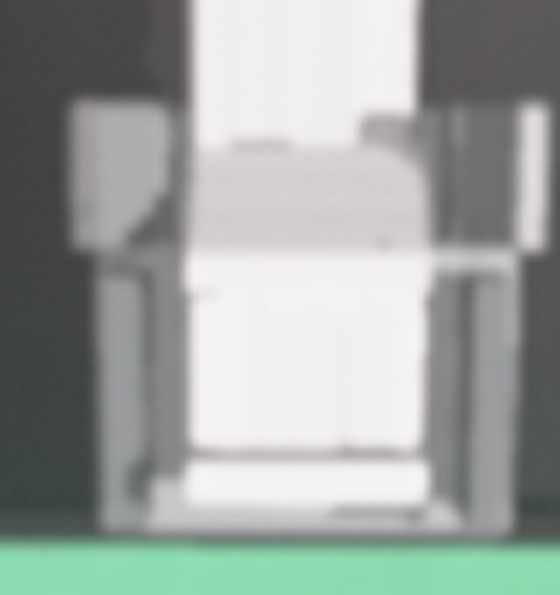

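Run:
```python
from cell import robot,telemetry
print(telemetry.observe()["contact_force"],robot.hand_in())
```

```text
the job is handed in; nothing more can be done
[0.09945937 0.34543067 0.74702599] None
```

The spindle is in its slots, the bridge bar is over it and latched under the spring catch, and the job is handed in at about 29 s of the 58 s allowed.

**What I did**
- **Spindle:** I laid it in the empty pair of slots. The measured height put its axis at about z = 26 mm, as it should be.
- **Bar:** I set it on its two seats over the spindle and leg, then pushed it down near the catch with closed fingertips. The force rose to about 14 N, then the bar dropped. I kept pressing until it was solid, with 33 N as the highest wrist force I read.

**Last checks**
- **Level:** in the side picture the bar's two slots agree with a top face at z = 52 mm, to well under 1 mm of tilt.
- **Catch:** the nose shows over the bar's end by about 4 mm, the low end of the 4 to 8 mm expected. The bar stayed down when I let go.
- **The rest:** the leg and spindle still lie in their slots, and the gripper was clear with no contact force. I did not measure the bystanders again afterwards. The arm was kept well clear of them throughout.

**What disagreed or went wrong**
- **Fingertips:** they stood about 20 mm further back than described. My first grip on the spindle closed above the shank without touching it. I measured the offset from the wrist pictures and used it from then on.
- **Tray position:** the side and wrist pictures differed by about 2 to 3 mm across the tray. I used the wrist view when lining up the bar.

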